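Close up a chessboard strip in the trigger clamp and hold it

ROBOT

A 6-joint arm with a two-finger parallel gripper is mounted at the origin on the work surface. World frame = base frame: x ahead of the robot, y to its left, z up, the work surface at z = 0. Lengths are in m, angles in rad, forces in N, time in s.
With the tool pointing down it reaches from about 0.425 to 0.95 m from the base axis. Payload 3.5 kg.
Tool frame: the origin (TCP) lies at the centre of the arm's flange, where the gripper is bolted on; the fingertips stand 173 mm ahead of it and the grasp point (between the pads) lies 155 mm ahead of it; z points along the fingers, y is the direction in which the jaws open and shut (so a half turn about z gives the same grasp; the last joint's range is limited). The gripper opens to 85 mm and grips with 20 to 120 N. Pads are 22 mm wide; open, the fingers measure 114 mm over their backs; the gripper's body (76 mm by 85 mm) begins 54 mm behind the grasp point. The pads swing forward as they close: fully open they stand 13 mm farther back than shut.
Start: joints at [-1.35, 0.286, 1.577, -0, 1.279, -0.15], TCP at [0.245, -0.629, 0.405] pointing down, gripper open.
Joint ranges: [-2.77, 2.77], [-0.9, 2.22], [0.21, 2.48], [-1.53, 4.67], [0.24, 2.81], [-2.84, 2.84]. Speed limits (rad/s): [2.79, 2.79, 3.14, 3.14, 3.14, 3.14].

INTERFACE

Orientations are given as a unit quaternion [w, x, y, z].
In Python, from station import manip gives the robot as it stands.
- The arm moves only by the shell command python3 -m jog 'ROWS' [FORCE]. ROWS is JSON, a list of rows, each a list of 3 entries, a list of its own where there are three numbers: the shift along the tool's x, y, z in m, then the turn, a rotation vector about the tool's x, y, z in degrees, then the finger opening in m, from 0 to 0.0854. In form: [[[dx, dy, dz], [wx, wy, wz], fingers], ...]. A call has 1 to 10 rows; each row is the pose to reach, as a shift and turn from the pose commanded when the call began, along the tool's axes at that moment; what a row does not reach only later rows make up. A row lasts 1/10 s, in which the tool goes at most 50 mm and 8.59 degrees, less where a joint would pass 70% of its speed; a pose out of reach is approached as far as the arm can. A call with a gripper value outside its range is refused whole. The fingers move at their own pace and stop on an object; FORCE is the grip in N (left out, the last holds). Time passes only in rows, so rows that repeat a pose let the fingers close. It gives the time, the measured TCP pose, the force and the opening at its end, in the units of the state.
- manip.sense(): the state, without advancing time (a new reading comes with each control period).
- manip.capture(name): name is "scene" or "side" or "wrist"; returns the picture (480x640x3 uint8, red, green, blue); there is no depth.
- manip.camera_info(name): a dict with "intrinsics" (3x3 intrinsics, pixels), "D" ([k1, k2, p1, p2, k3] as OpenCV has them; the pictures are not rectified), "view" (4x4, takes a point from world to camera coordinates). Camera axes: x right, y down, z forward; pixel columns grow to the right and rows downward; lengths in m; the calibration is good to about 2 mm. A picture is of the moment at which its call begins: read the wrist's pose just before it. camera_info takes no time and is no camera call; for the wrist camera it gives the pose at the moment of the call.
- manip.sign_off(): hands the job in, once; it reports no verdict.
The state is a dict: "time": time; "joint_positions": joint angles; "dq": joint speeds; "tau": joint torques, N m; "ee_pos": TCP position; "eef_rot": TCP orientation; "ft_force": force on the tool from outside, world axes, zero at the start; "ft_torque": the same for the moment, N m; "opening": opening from 0.0 (shut) to 1.0 (fully open).
Only numpy, scipy, OpenCV 4.12 (cv2) and the standard library are available. Lean on these libraries where they do the work, as an engineer would, in place of code of your own. Each camera call takes 0.05 s, during which the arm holds its last target.

TASK

Set the loose wooden square flat on the glue-up board at the open end of the glued strip, square to it and in line. Then pump the clamp's trigger until its rubber pad presses square and strip together against the end stop: firmly, but never squeezing the rubber pad to less than half its thickness, and moving the jaw only by its trigger. Finish while still pulling the trigger, with the work under pressure, and leave everything else on the bench where it is.

Things in the scene. Friction and masses are not known exactly. Their poses are not given: they have to be found in the camera images.
- glue_board: Brown board 130 x 460 x 12 mm. Origin: centre of its underside; x across, y along it (the clamp pushes to +y), z up. On its y axis: end stop at +y, strip, then the clamp; black clamp body at x -58 to 18, y -150 to -75 mm, top 50 mm above the bench. Its black fixed pistol grip, 16 mm thick, 14 to 42 mm above the bench, slants from (-54,-120) to (-140,-138) mm; the grey trigger is on its +y side.
- end_stop_face (a point): Centre of the face, towards the strip, of the wooden end stop fixed across the board (100 x 20 x 34 mm), at y = 205 mm of the board, 24 mm above the bench.
- strip: Glued strip of three wooden squares (light, dark, light) in a row, 45 x 135 x 24 mm, about 110 g, lying loose on the board along its y axis, 3 to 7 mm short of the end stop. Origin: centre of its underside; y along it as the board's, z up. The loose square goes against its -y end, between it and the rubber pad.
- last_square: The loose dark wooden square, 45 x 45 x 24 mm, 25 to 50 g, lying flat on the bench to the left or the right of the board. Origin: centre of its underside; x and y square to its sides, z up. In place, its origin is 12 mm above the bench (on the board).
- jaw (a joint): Advance of the clamp's bar and jaw along the board's +y, m; starts at 0.004 to 0.018, at most 0.056. A ratchet with 8 mm teeth: each full pull of the trigger pushes it on by up to 8 mm, unloaded it stays when the trigger goes back and cannot be pushed back. It bears on the closed-up work at about 0.037; there the pressure is lost if the trigger is let go. About 4 N of friction.
- bar: The grey toothed bar (8 x 18 mm) with its grey jaw head (40 mm wide) and the rubber pad in front; moves with joint jaw. Origin: on the bar's centre line, 24.5 mm above the bench, 12 mm in front of the unsqueezed pad's face.
- pad_face (a point): Centre of the rubber pad's front face (38 x 22 mm), 24.5 mm above the bench; faces +y of the board.
- pad (a joint): How far the 7 mm thick rubber pad is squeezed, m: 0 free, 7 N of jaw force for each mm. Firm from 6 N (0.9 mm); over-tightened above 25 N (half, 3.5 mm). In the last stroke it bears on the work from about 0.16 rad of trigger; 0.26 gives about 12 N, a full pull about 28 N: stop before that.
- trigger (a joint): Trigger angle, rad: 0 let go (a spring returns it), 0.4 fully pulled. Vertical pivot on the clamp body at (-46, -100) mm of the board; pulled, the trigger swings to -y, towards the grip. The inner arm is 26 mm long: beyond about 5 N for spring and friction, each newton pulled 50 mm from the pivot gives about 1.9 N at the jaw: 8 to 14 N finishes the job.
- blade: The trigger's grey blade: 74 mm long (6 to 80 mm from the pivot), 9 mm thick, 20 mm high (14.5 to 34.5 mm above the bench). Origin at the pivot, 24.5 mm above the bench; at angle 0 its axes are the board's and the blade runs along (-0.98, 0.20, 0), at 0.4 along (-0.98, -0.20, 0).
- trigger_front (a point): Middle of the blade's front face (the one towards the strip), 50 mm from the pivot, where a finger pulls it; 24.5 mm above the bench; moves with the trigger, about 20 mm in a full pull.
- handle_back (a point): Back face (towards -y) of the fixed pistol grip, level with the trigger's pulling point, 28 mm above the bench. Grip and trigger together measure about 50 mm here with the trigger let go, about 30 mm with it fully pulled.
- offcut: Bystander: dark offcut 62 x 26 x 18 mm, on the bench to the left or the right (opposite the loose square). Origin: centre of its underside.
- thin_offcut: Bystander: light offcut 22 x 50 x 10 mm lying on the board beside the jaw, on the far side from the grip. Origin: centre of its underside.
- glue_bottle: Bystander: cream glue bottle, diameter 60 mm, 185 mm tall, behind the board. Origin: centre of its base.
- file: Bystander: file with a wooden handle, 335 mm long, behind the board. Origin: between handle and blade, on the bench.
- coping_saw: Bystander: coping saw, steel bow 165 x 115 mm with an orange handle, lying behind the board. Origin: where the handle meets the bow, on the bench.
- sanding_block: Bystander: cork sanding block 105 x 64 x 32 mm, left of the robot. Origin: centre of its underside.
- pencil: Bystander: flat yellow carpenter's pencil, 180 mm, near the robot on the right. Origin: centre of its underside.
- try_square: Bystander: try square with a dark stock of 110 mm and a steel blade of 150 mm, on the right. Origin: centre of the stock's underside.
Mind the look-alikes: they are no part of the job. What is shaped like the last_square but green is not meant.

How it is judged:
By the outcome, as a careful person would: the job done as asked, in the order asked, and still so for the second after the job is handed in, while the arm keeps its last pose, push and grip.
It also fails if it takes over 61 s, if anything falls off the work surface, if the arm or the gripper's body presses on something with over 40 N, if the wrist force passes 120 N, or if a joint passes its speed limit or range.

## Working session

There is one attempt and no reset: what is moved stays moved. The work goes in short steps, Python scripts to look and compute and a shell command to move; the robot and the scene stay as the last step left them, time stands still between calls to the robot, and variables do not carry over. Pictures are saved under pics/ and viewed, and the job is handed in when it is done.

```bash
ls -la; mkdir -p pics
cat > h.py <<'E'
import numpy as np, cv2
from station import manip
def cap(name,fn):
    ci=manip.camera_info(name); im=manip.capture(name)
    cv2.imwrite('pics/'+fn+'.png',cv2.cvtColor(im,cv2.COLOR_RGB2BGR))
    np.savez('pics/'+fn+'.npz',K=ci['intrinsics'],D=ci['D'],V=ci['view'])
    return im,ci
def load(fn):
    d=np.load('pics/'+fn+'.npz'); return cv2.imread('pics/'+fn+'.png'),dict(intrinsics=d['K'],D=d['D'],view=d['V'])
def rays(ci,px):
    px=np.asarray(px,float).reshape(-1,1,2)
    n=cv2.undistortPoints(px,np.array(ci['intrinsics'],float),np.array(ci['D'],float)).reshape(-1,2)
    V=np.array(ci['view'],float);R=V[:3,:3];c=-R.T@V[:3,3]
    d=np.c_[n,np.ones(len(n))]@R
    return c,d
def onz(ci,px,z):
    c,d=rays(ci,px); s=(z-c[2])/d[:,2]; return c+d*s[:,None]
def proj(ci,P):
    V=np.array(ci['view'],float); r,_=cv2.Rodrigues(V[:3,:3])
    return cv2.projectPoints(np.asarray(P,float).reshape(-1,1,3),r,V[:3,3],np.array(ci['intrinsics'],float),np.array(ci['D'],float))[0].reshape(-1,2)
def tri(c1,p1,c2,p2):
    a,d=rays(c1,p1);b,e=rays(c2,p2);out=[]
    for u,v in zip(d,e):
        u=u/np.linalg.norm(u);v=v/np.linalg.norm(v)
        A=np.c_[u,-v];s=np.linalg.lstsq(A,b-a,rcond=None)[0]
        p=a+u*s[0];q=b+v*s[1];out.append(np.r_[(p+q)/2,np.linalg.norm(p-q)])
    return np.array(out)
E
python3 - <<'E'
from h import *
for n in ['scene','side','wrist']:
    im,ci=cap(n,n+'0'); V=np.array(ci['view']);print(n,-V[:3,:3].T@V[:3,3],V[2,:3])
s=manip.sense();print(s)
E
```

```text
total 12
drwxr-xr-x  3 agent agent 4096 Dec  6 20:56 .
drwxr-xr-x 23 root  root  4096 Dec  6 20:56 ..
drwxr-xr-x  2 agent agent 4096 Dec  6 20:56 pics
scene [1.37862698 0.31424468 0.97063307] [-0.64717451 -0.30819797 -0.69726549]
side [ 0.25183    -1.14181381  0.78055419] [ 0.22457787  0.81397544 -0.53573199]
wrist [ 0.31850082 -0.60030459  0.37328165] [-0.28805699 -0.11095456 -0.95116363]
{'time': 0.15, 'joint_positions': array([-1.35000127e+00,  2.86975825e-01,  1.57787416e+00, -1.93213351e-05,
        1.27863548e+00, -1.49945699e-01]), 'dq': array([ 0.00083757, -0.0015887 , -0.00548512,  0.00072098, -0.00052327,
        0.00056279]), 'tau': array([ 3.29107161e-04, -4.06604862e+01, -2.93141323e+01, -1.50736864e-04,
        3.99191369e-03,  7.42414471e-06]), 'ee_pos': array([ 0.24457062, -0.62891009,  0.40363743]), 'eef_rot': array([-9.45481144e-04,  9.82867099e-01,  1.84313238e-01, -4.27618353e-05]), 'ft_force': array([ 1.01449308, -0.28923067,  0.29635588]), 'ft_torque': array([ 0.00800171, -0.03477749, -0.05301583]), 'opening': 0.9996621801644154}
```

View pics/scene0.png

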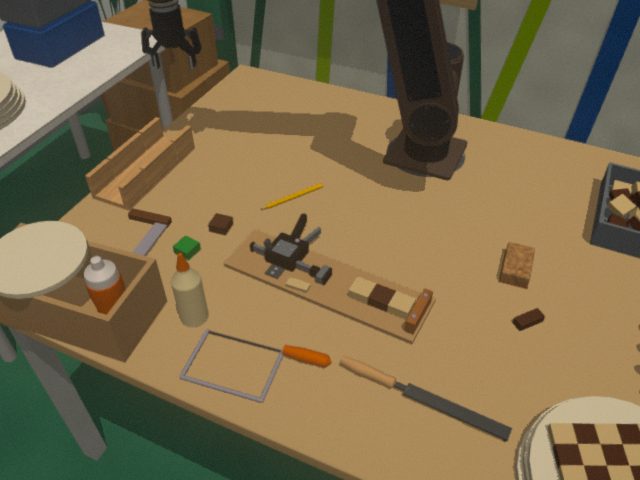

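View pics/side0.png

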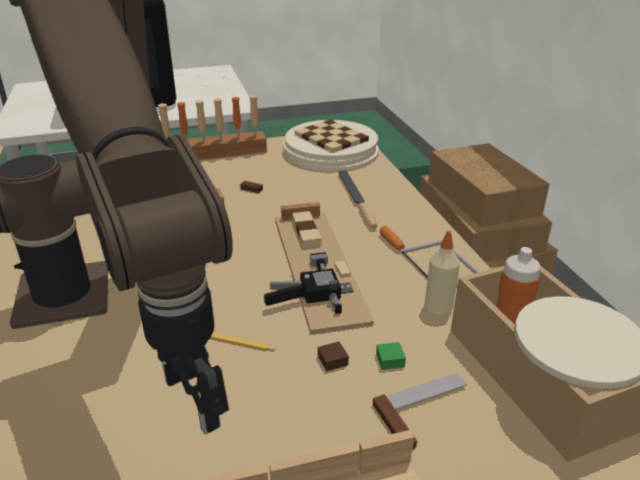

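View pics/wrist0.png

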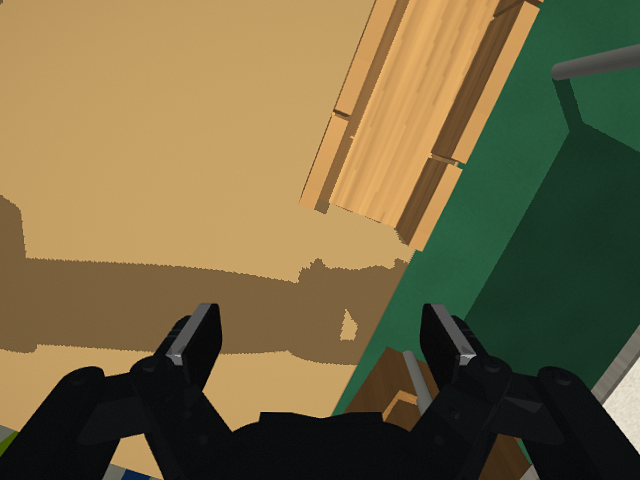

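Candidates for the last square:
- dark block at scene (221,223), side (333,356)
- green block at scene (187,247), side (391,355), excluded by colour
- the strip's dark middle at (382,298)
- the oblong dark offcut at (528,319)
- squares in the tray at (622,208)

My choice is the dark block at (221,223). I'll check it in a close crop.

Run:
```python
from h import *
a,_=load('scene0');b,_=load('side0')
cv2.imwrite('pics/c1.png',cv2.resize(a[200:350,180:440],None,fx=3,fy=3,interpolation=cv2.INTER_CUBIC)) 
cv2.imwrite('pics/c2.png',cv2.resize(b[195:375,250:410],None,fx=3.3,fy=3.3,interpolation=cv2.INTER_CUBIC))
```

```text
(no output)
```

View pics/c1.png

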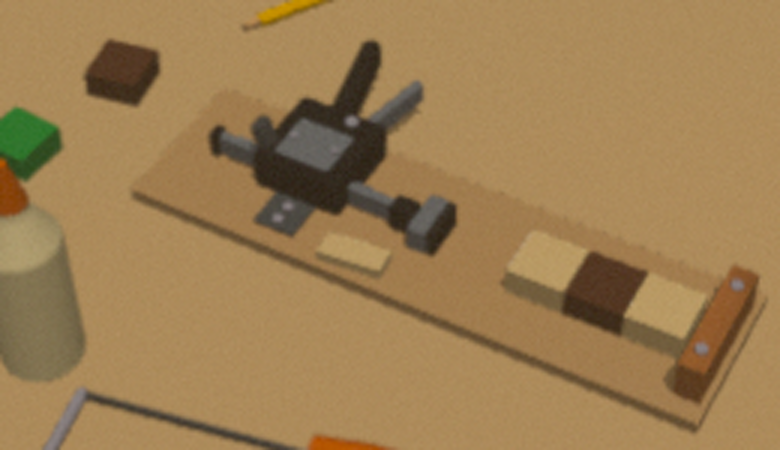

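View pics/c2.png

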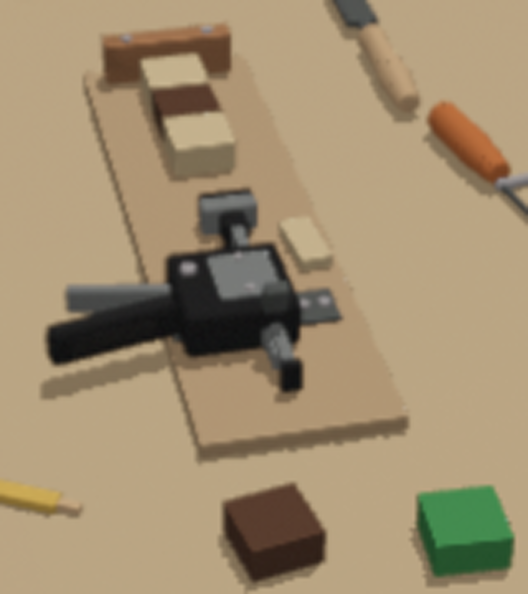

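The crop shows the dark block is square (45-ish sides, thick), with green beside it. Now two-view rough positions.

Run:
```python
from h import *
a,ca=load('scene0');b,cb=load('side0')
S=lambda p:np.array(p)/3+[180,200]
T=lambda p:np.array(p)/3.3+[250,195]
np.set_printoptions(precision=4,suppress=True)
# square top corners scene: far-left, far-right, near-right, near-left
sq=S([(110,41),(159,52),(138,81),(88,71)])
sd=T([(225,500),(293,486),(325,530),(255,546)])
print('sq scene z24',onz(ca,sq,.024)[:,:2], onz(ca,sq,.024).mean(0)); print('side',onz(cb,sd,.024)[:,:2],onz(cb,sd,.024).mean(0))
print(tri(ca,[sq.mean(0)],cb,[sd.mean(0)]))
bs=S([(220,90),(133,190),(697,426),(765,297)]);print('board',onz(ca,bs,.012)[:,:2],onz(ca,bs,.012).mean(0))
bd=T([(85,80),(240,55),(408,420),(198,452)]);print(onz(cb,bd,.012)[:,:2],onz(cb,bd,.012).mean(0))
st=S([(533,231),(709,286),(690,337),(505,277)]);print('strip',onz(ca,st,.036)[:,:2])
```

```text
sq scene z24 [[ 0.489  -0.3793]
 [ 0.4841 -0.3358]
 [ 0.5213 -0.333 ]
 [ 0.5277 -0.3758]] [ 0.5055 -0.356   0.024 ]
side [[ 0.4849 -0.3381]
 [ 0.5256 -0.3375]
 [ 0.5316 -0.3771]
 [ 0.4904 -0.3786]] [ 0.5081 -0.3578  0.024 ]
[[ 0.5071 -0.3565  0.0238  0.0031]]
board [[ 0.4923 -0.2757]
 [ 0.6175 -0.2804]
 [ 0.6497  0.1761]
 [ 0.5215  0.1838]] [ 0.5702 -0.0491  0.012 ]
[[ 0.5177  0.1704]
 [ 0.6459  0.1751]
 [ 0.6152 -0.2873]
 [ 0.4849 -0.2806]] [ 0.5659 -0.0556  0.012 ]
strip [[0.5519 0.0171]
 [0.5494 0.1485]
 [0.5987 0.1513]
 [0.6009 0.0161]]
```

```bash
cat >> h.py <<'E'
from scipy.spatial.transform import Rotation as Ro
np.set_printoptions(precision=4,suppress=True)
def plan(xyz,ang_deg,st=None):
    """shift in tool axes + rotvec deg to get TCP to xyz, tool down, tool x at world angle ang"""
    s=st or manip.sense(); q=s['eef_rot'];R=Ro.from_quat([q[1],q[2],q[3],q[0]])
    a=np.radians(ang_deg);X=np.array([np.cos(a),np.sin(a),0]);Z=np.array([0,0,-1.]);Y=np.cross(Z,X)
    T=Ro.from_matrix(np.c_[X,Y,Z])
    print('shift',R.inv().apply(np.array(xyz)-s['ee_pos']),'turn',(R.inv()*T).as_rotvec(degrees=True),'t',s['time'])
E
python3 - <<'E'
from h import *
plan([.507,-.375,.36],96)
E
```

```text
shift [ 0.3366 -0.1415  0.044 ] turn [ -0.0818  -0.083  -74.7578] t 0.15
```

```bash
python3 -m jog '[[[0.3366,-0.1415,0.044],[0,0,-74.8],0.085],[[0.3366,-0.1415,0.044],[0,0,-74.8],0.085],[[0.3366,-0.1415,0.044],[0,0,-74.8],0.085],[[0.3366,-0.1415,0.044],[0,0,-74.8],0.085],[[0.3366,-0.1415,0.044],[0,0,-74.8],0.085],[[0.3366,-0.1415,0.044],[0,0,-74.8],0.085],[[0.3366,-0.1415,0.044],[0,0,-74.8],0.085],[[0.3366,-0.1415,0.044],[0,0,-74.8],0.085],[[0.3366,-0.1415,0.044],[0,0,-74.8],0.085],[[0.3366,-0.1415,0.044],[0,0,-74.8],0.085]]'
python3 - <<'E'
from h import *
cap('wrist','w1'); s=manip.sense();print(s['time'],s['ee_pos'],s['eef_rot'],s['joint_positions'])
E
```

```text
time: 1.15
ee_pos: [0.5076, -0.3743, 0.3601]
eef_rot: [-0.001, 0.668, 0.744, -0.0]
ft_force: [-0.2, 0.3, -0.4]
opening: 0.999
1.2 [ 0.5072 -0.3749  0.3603] [-0.0004  0.6694  0.7429 -0.    ] [-0.7971  0.2288  1.7299 -0.0001  1.1837 -0.9011]
```

View pics/w1.png

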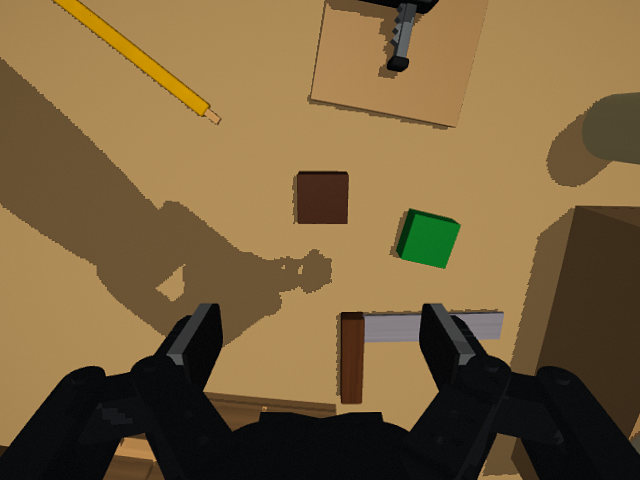

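w1 shows the dark square at (322,197), nearly aligned with the tool. The green look-alike at (430,240) leaves enough room for the finger. Next I measure edges and height with a second wrist position, taken over the board.

Run:
```python
from h import *
im,ci=load('w1')
c=im[150:240,270:370]; cv2.imwrite('pics/c3.png',cv2.resize(c,None,fx=6,fy=6,interpolation=cv2.INTER_NEAREST))
g=cv2.cvtColor(im,cv2.COLOR_BGR2HSV)
m=((im[:,:,2]<115)&(im[:,:,2]>45)&(im[:,:,2]>im[:,:,0]+15)).astype(np.uint8)
m[:150]=0;m[240:]=0;m[:,:285]=0;m[:,365:]=0
m=cv2.morphologyEx(m,cv2.MORPH_OPEN,np.ones((3,3)))
cs,_=cv2.findContours(m,cv2.RETR_EXTERNAL,cv2.CHAIN_APPROX_NONE)
k=max(cs,key=cv2.contourArea);r=cv2.minAreaRect(k);b=cv2.boxPoints(r);print(r,b)
W=onz(ci,b,.024);print(W,W.mean(0)); print([np.linalg.norm(W[i]-W[i-1]) for i in range(4)])
plan([.5465,-.10,.36],86)
```

```text
((320.0, 198.5), (49.0, 56.0), 90.0) [[292. 174.]
 [348. 174.]
 [348. 223.]
 [292. 223.]]
[[ 0.4787 -0.3384  0.024 ]
 [ 0.5272 -0.3332  0.024 ]
 [ 0.533  -0.377   0.024 ]
 [ 0.4824 -0.3825  0.024 ]] [ 0.5053 -0.3578  0.024 ]
[np.float64(0.04424695064613847), np.float64(0.04874085368816065), np.float64(0.04424364311161289), np.float64(0.05083361123834268)]
shift [0.2693 0.0676 0.0004] turn [-0.0352 -0.0292  9.9593] t 1.2
```

View pics/c3.png

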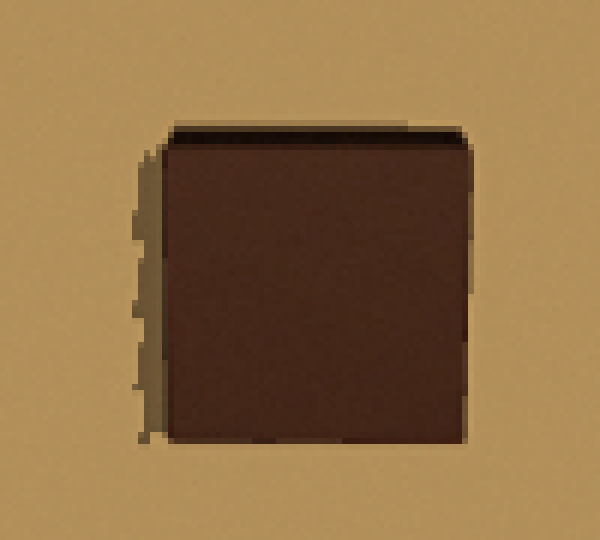

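```bash
python3 -m jog '[[[0.27,0.068,0],[0,0,10],0.085],[[0.27,0.068,0],[0,0,10],0.085],[[0.27,0.068,0],[0,0,10],0.085],[[0.27,0.068,0],[0,0,10],0.085],[[0.27,0.068,0],[0,0,10],0.085],[[0.27,0.068,0],[0,0,10],0.085],[[0.27,0.068,0],[0,0,10],0.085]]'
python3 - <<'E'
from h import *
cap('wrist','w2'); s=manip.sense();print(s['time'],s['ee_pos'],s['eef_rot'],s['joint_positions'])
E
python3 -m jog '[[[0.05,0,0],[0,0,0],0.085],[[0.1,0,0],[0,0,0],0.085],[[0.1,0,0],[0,0,0],0.085],[[0.1,0,0],[0,0,0],0.085]]'
python3 - <<'E'
from h import *
cap('wrist','w3')
a,ci=load('w1')
p=np.array([(168,149),(470,149),(464,441),(169,438)])/6+[269.5,149.5]
W=onz(ci,p,.024);print(W,W.mean(0),[np.linalg.norm(W[i]-W[i-1]) for i in range(4)],[np.degrees(np.arctan2(*(W[i]-W[i-1])[1::-1])) for i in range(4)])
E
```

```text
time: 1.9
ee_pos: [0.5461, -0.0971, 0.3608]
eef_rot: [-0.0, 0.731, 0.683, 0.0]
ft_force: [0.1, -0.2, 0.2]
opening: 0.998
1.95 [ 0.5462 -0.0987  0.3609] [ 0.0002  0.731   0.6824 -0.0001] [-0.3616  0.0637  1.9143 -0.0003  1.1633 -0.2927]
time: 2.35
ee_pos: [0.5533, -0.0005, 0.3608]
eef_rot: [0.0, 0.731, 0.682, -0.0]
ft_force: [0.4, -0.8, -0.8]
opening: 0.994
[[ 0.4835 -0.3382  0.024 ]
 [ 0.5271 -0.3335  0.024 ]
 [ 0.5319 -0.3771  0.024 ]
 [ 0.4875 -0.3815  0.024 ]] [ 0.5075 -0.3576  0.024 ] [np.float64(0.04347411171634698), np.float64(0.043817564043203173), np.float64(0.04394302588828383), np.float64(0.04461978645694486)] [np.float64(95.26522487970904), np.float64(6.188374870527717), np.float64(-83.68218372471833), np.float64(-174.42086595916678)]
```

View pics/w2.png

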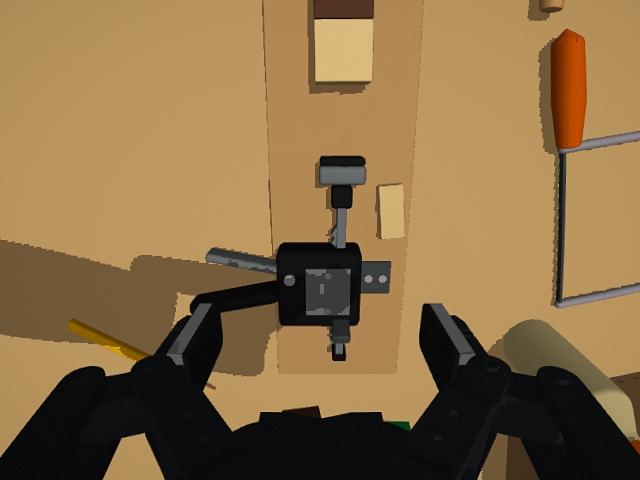

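View pics/w3.png

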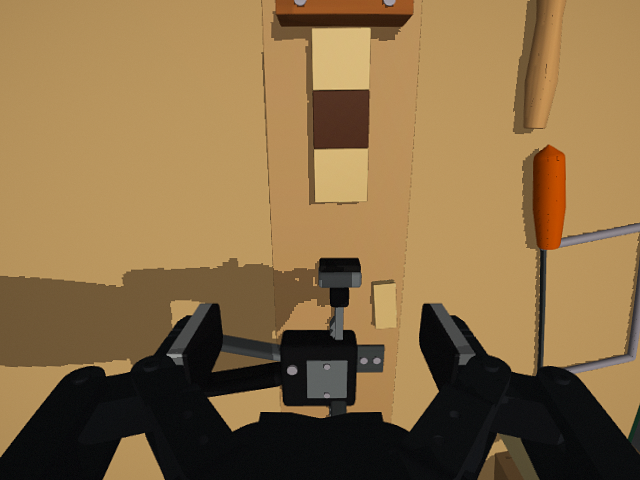

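Run:
```python
from h import *
im,ci=load('w3')
cv2.imwrite('pics/c4.png',cv2.resize(im[15:295,255:425],None,fx=2,fy=2,interpolation=cv2.INTER_NEAREST))
cv2.imwrite('pics/c4b.png',cv2.resize(im[195:295,300:400],None,fx=6,fy=6,interpolation=cv2.INTER_NEAREST))
im,ci=load('w2')
cv2.imwrite('pics/c5.png',cv2.resize(im[70:190,290:410],None,fx=5,fy=5,interpolation=cv2.INTER_NEAREST))
```

```text
(no output)
```

View pics/c4b.png

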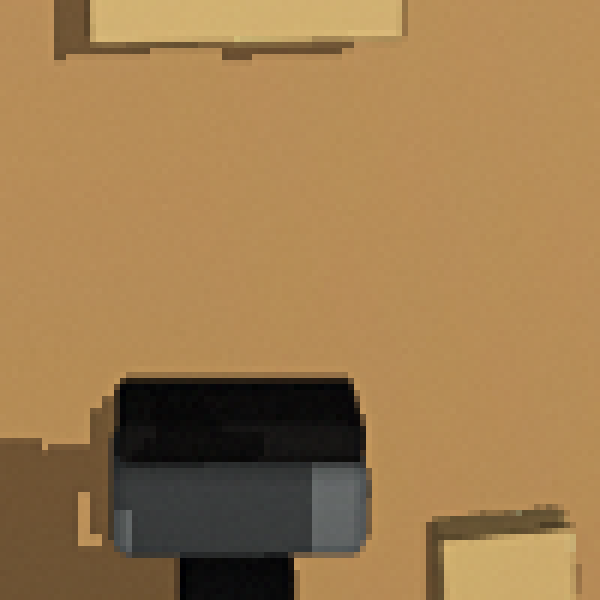

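View pics/c5.png

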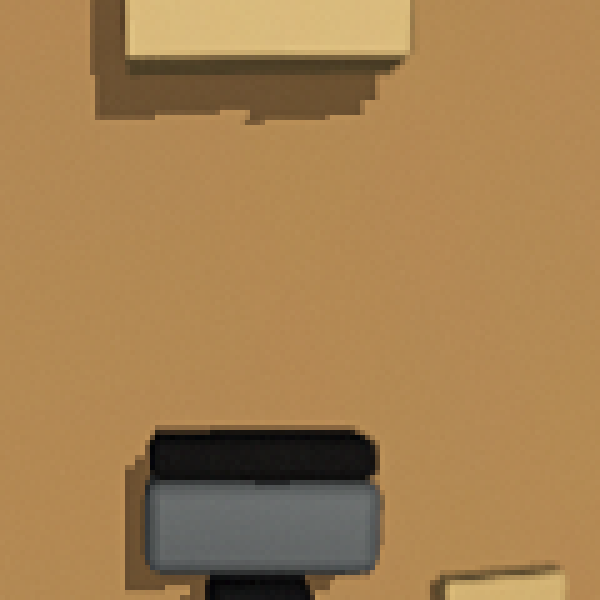

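View pics/c4.png

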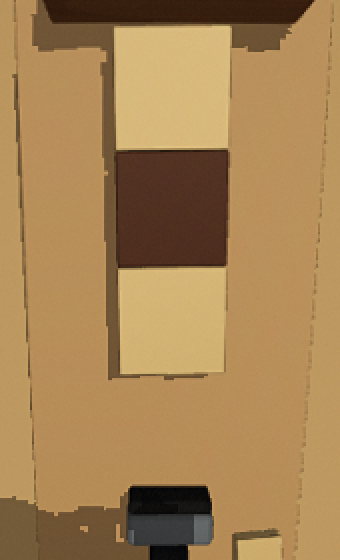

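Run:
```python
from h import *
_,c3=load('w3');_,c2=load('w2')
print([-np.array(c['view'])[:3,:3].T@np.array(c['view'])[:3,3] for c in (c2,c3)])
p3=np.array([(314.5,201.3),(366.8,200.8),(311.5,27.5),(370.5,27.5)])
p2=np.array([(314.7,80.7),(371.7,80.1)])
print('tri',tri(c3,p3[:2],c2,p2))
W=onz(c3,p3,.036);print('w3',W);print('w2',onz(c2,p2,.036))
a=lambda v:np.degrees(np.arctan2(v[1],v[0]))
print('angles left,right,end',a(W[2]-W[0]),a(W[3]-W[1]),a(W[1]-W[0]),'len',np.linalg.norm(W[2]-W[0]),np.linalg.norm(W[3]-W[1]))
q=np.array([(118,379),(355,379)])/6+[299.5,194.5];print('pad bottom front',onz(c3,q,.0135))
q=np.array([(118,428),(362,428)])/6+[299.5,194.5];print('pad top front',onz(c3,q,.0355))
q=np.array([(152,431),(375,433)])/5+[289.5,69.5];print('pad w2 top',onz(c2,q,.0355),onz(c2,q,.0135))
q=np.array([(148,485),(378,485)])/5+[289.5,69.5];r=np.array([(113,463),(366,463)])/6+[299.5,194.5];print('head',tri(c2,q,c3,r))
#board edges in w3, two points each
e=np.array([(262,20),(275,430),(419.5,60),(404.,250)]);
B=onz(c3,np.array([(12,0),(38,555),(332,0),(300,480)])/2+[254.5,14.5],.012);print('board',B,a(B[1]-B[0]),a(B[3]-B[2]))
s=onz(c3,np.array([(48,18),(310,20)])/2+[254.5,14.5],.012);print('stop bottom face',s)
o=onz(c3,np.array([(440,528),(570,528)])/6+[299.5,194.5],.022);print('thin',o)
o=onz(c2,np.array([(378,186),(402,184),(404,236),(380,239)]),.022);print('thin w2',o)
```

```text
[array([ 0.5515, -0.0181,  0.3307]), array([0.5588, 0.0784, 0.3305])]
tri [[0.5495 0.0162 0.0357 0.0001]
 [0.5942 0.0137 0.0364 0.0004]]
w3 [[0.5496 0.0163 0.036 ]
 [0.5944 0.0136 0.036 ]
 [0.5572 0.1502 0.036 ]
 [0.6017 0.1474 0.036 ]]
w2 [[0.5495 0.0162 0.036 ]
 [0.594  0.0138 0.036 ]]
angles left,right,end 86.76189561694463 86.85986866941624 -3.3532199049773577 len 0.1341885028661023 0.1339370785346707
pad bottom front [[ 0.5493 -0.0443  0.0135]
 [ 0.5876 -0.047   0.0135]]
pad top front [[ 0.5494 -0.0438  0.0355]
 [ 0.5864 -0.0464  0.0355]]
pad w2 top [[ 0.5496 -0.0419  0.0355]
 [ 0.5865 -0.0446  0.0355]] [[ 0.5495 -0.0436  0.0135]
 [ 0.5891 -0.0466  0.0135]]
head [[ 0.5482 -0.051   0.0319  0.0002]
 [ 0.5871 -0.0535  0.0325  0.0001]]
board [[ 0.5165  0.169   0.012 ]
 [ 0.5006 -0.0789  0.012 ]
 [ 0.6465  0.1606  0.012 ]
 [ 0.6327 -0.0475  0.012 ]] -93.6709463897461 -93.79536238704179
stop bottom face [[0.5304 0.1611 0.012 ]
 [0.6373 0.1535 0.012 ]]
thin [[ 0.5997 -0.0705  0.022 ]
 [ 0.6208 -0.072   0.022 ]]
thin w2 [[ 0.5993 -0.0727  0.022 ]
 [ 0.6206 -0.0722  0.022 ]
 [ 0.6227 -0.1209  0.022 ]
 [ 0.6002 -0.1223  0.022 ]]
```

Run:
```python
from h import *
plan([.5075,-.3576,.25],95.8);plan([.5075,-.3576,.175],95.8)
```

```text
shift [-0.3586 -0.0205  0.111 ] turn [ 0.0049  0.0467 -9.8604] t 2.4
shift [-0.3586 -0.0205  0.186 ] turn [ 0.0049  0.0467 -9.8604] t 2.4
```

```bash
python3 -m jog '[[[-0.3586,-0.0205,0.111],[0,0,-9.9],0.078],[[-0.3586,-0.0205,0.111],[0,0,-9.9],0.078],[[-0.3586,-0.0205,0.111],[0,0,-9.9],0.078],[[-0.3586,-0.0205,0.111],[0,0,-9.9],0.078],[[-0.3586,-0.0205,0.111],[0,0,-9.9],0.078],[[-0.3586,-0.0205,0.111],[0,0,-9.9],0.078],[[-0.3586,-0.0205,0.111],[0,0,-9.9],0.078],[[-0.3586,-0.0205,0.111],[0,0,-9.9],0.078],[[-0.3586,-0.0205,0.111],[0,0,-9.9],0.078],[[-0.3586,-0.0205,0.111],[0,0,-9.9],0.078]]'
python3 - <<'E'
from h import *
cap('wrist','w4'); plan([.5075,-.3576,.175],95.8)
_,ci=load('w4');print(proj(ci,[.5075,-.3576,.024]))
E
```

```text
time: 3.4
ee_pos: [0.5066, -0.3583, 0.2493]
eef_rot: [-0.001, 0.671, 0.741, 0.0]
ft_force: [0.6, 1.3, 0.4]
opening: 0.919
shift [-0.0005  0.0004  0.0747] turn [-0.0121 -0.0305 -0.0027] t 3.45
[[322.1319 262.5685]]
```

View pics/w4.png

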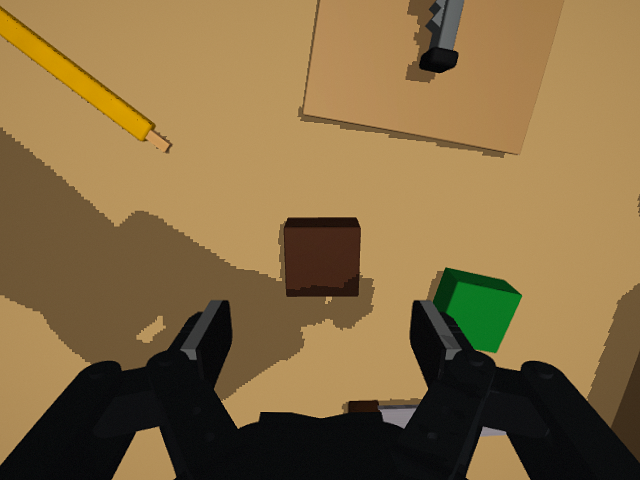

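w4: the square sits at (322,262) exactly as predicted, centred between the pads. The green block's near corner is at (435,300). I'll narrow the opening to 65 mm and descend.

```bash
python3 -m jog '[[[0,0,0.03],[0,0,0],0.065],[[0,0,0.05],[0,0,0],0.065],[[0,0,0.065],[0,0,0],0.065],[[0,0,0.075],[0,0,0],0.065],[[0,0,0.075],[0,0,0],0.065],[[0,0,0.075],[0,0,0],0.035],[[0,0,0.075],[0,0,0],0.035],[[0,0,0.075],[0,0,0],0.035],[[0,0,0.075],[0,0,0],0.035],[[0,0,0.075],[0,0,0],0.035]]' 30; python3 -m jog '[[[0,0,0],[0,0,0],0.035],[[0,0,0],[0,0,0],0.035]]'
python3 - <<'E'
from h import *
cap('wrist','w5')
E
```

```text
time: 4.45
ee_pos: [0.5085, -0.3566, 0.1761]
eef_rot: [0.001, 0.669, 0.743, 0.0]
ft_force: [0.7, 0.5, 4.3]
opening: 0.517
time: 4.65
ee_pos: [0.5085, -0.3566, 0.176]
eef_rot: [0.001, 0.669, 0.743, -0.0]
ft_force: [-0.4, 1.0, 6.2]
opening: 0.518
```

View pics/w5.png

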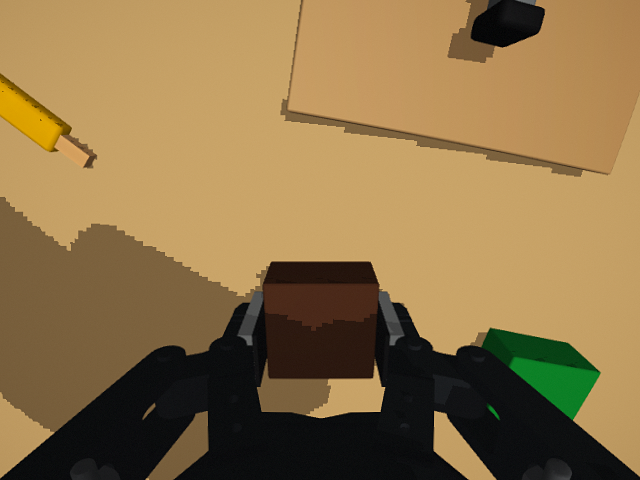

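w5: the square is gripped (264–378, 262–378) with the opening at 44 mm. Lift it and measure how it sits in the hand.

```bash
python3 -m jog '[[[0,0,-0.04],[0,0,0],0.035],[[0,0,-0.08],[0,0,0],0.035],[[0,0,-0.09],[0,0,0],0.035],[[0,0,-0.09],[0,0,0],0.035]]'
python3 - <<'E'
from h import *
cap('wrist','w6'); s=manip.sense();print(s['ee_pos'],s['ft_force'],s['opening'])
im,_=load('w6');cv2.imwrite('pics/c6.png',cv2.resize(im[250:390,250:390],None,fx=4,fy=4,interpolation=cv2.INTER_NEAREST))
plan([.5705,-.0095,.26],86.7)
E
```

```text
time: 5.1
ee_pos: [0.5083, -0.3566, 0.2668]
eef_rot: [0.002, 0.669, 0.743, -0.0]
ft_force: [0.3, 0.3, 0.1]
opening: 0.518
[ 0.5077 -0.356   0.2645] [-0.1844  0.5774 -1.5703] 0.5177163664725674
shift [0.3381 0.0983 0.0045] turn [-0.0044 -0.0016  9.2431] t 5.15
```

View pics/c6.png

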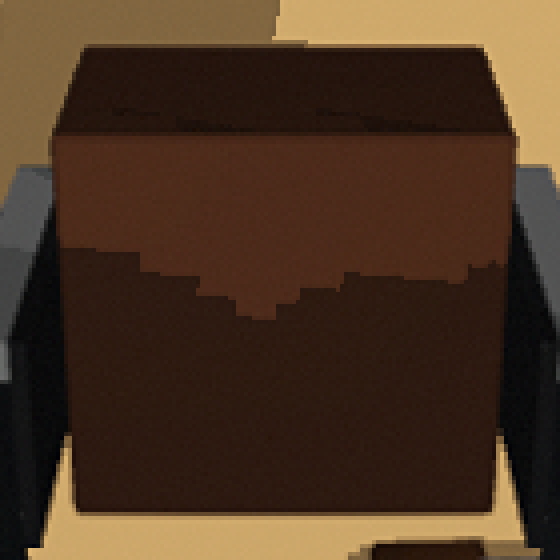

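Run:
```python
from h import *
_,ci=load('w6');s=manip.sense();q=s['eef_rot'];R=Ro.from_quat([q[1],q[2],q[3],q[0]])
p=np.array([(54,133),(514,133),(495,512),(76,512)])/4+[249.5,249.5]
for z in (.152,.155):
  W=onz(ci,p,s['ee_pos'][2]-z);L=R.inv().apply(W-s['ee_pos']);print(L,L.mean(0),[np.linalg.norm(L[i]-L[i-1]) for i in range(4)])
  print(np.degrees(np.arctan2(*(W[1]-W[0])[1::-1])),np.degrees(np.arctan2(*(W[2]-W[3])[1::-1])))
```

```text
[[ 0.0194 -0.0214  0.152 ]
 [ 0.0194  0.0235  0.152 ]
 [-0.0261  0.0241  0.152 ]
 [-0.026  -0.0215  0.152 ]] [-0.0033  0.0012  0.152 ] [np.float64(0.04547472093643814), np.float64(0.04490097114153505), np.float64(0.045534860523317976), np.float64(0.04559193522923984)]
5.89936514240596 5.828236187094895
[[ 0.018  -0.0219  0.155 ]
 [ 0.018   0.0241  0.155 ]
 [-0.0287  0.0246  0.155 ]
 [-0.0286 -0.0221  0.155 ]] [-0.0053  0.0012  0.155 ] [np.float64(0.04657615071570195), np.float64(0.045988504296544025), np.float64(0.04663774692574603), np.float64(0.04669620402125597)]
5.899365142406 5.828236187094883
```

Run:
```python
from h import *
plan([.5695,-.0061,.25],86.75)
```

```text
shift [0.3416 0.0977 0.0145] turn [-0.0044 -0.0016  9.1931] t 5.15
```

```bash
python3 -m jog '[[[0.3416,0.0977,-0.01],[0,0,9.2],0.035],[[0.3416,0.0977,-0.01],[0,0,9.2],0.035],[[0.3416,0.0977,-0.01],[0,0,9.2],0.035],[[0.3416,0.0977,-0.01],[0,0,9.2],0.035],[[0.3416,0.0977,-0.01],[0,0,9.2],0.035],[[0.3416,0.0977,-0.01],[0,0,9.2],0.035],[[0.3416,0.0977,-0.01],[0,0,9.2],0.035],[[0.3416,0.0977,-0.01],[0,0,9.2],0.035],[[0.3416,0.0977,-0.01],[0,0,9.2],0.035],[[0.3416,0.0977,-0.01],[0,0,9.2],0.035]]'
python3 - <<'E'
from h import *
plan([.5695,-.0061,.205],86.75);cap('side','s1')
im,_=load('s1');cv2.imwrite('pics/s1c.png',cv2.resize(im[120:370,200:440],None,fx=2.4,fy=2.4))
E
```

```text
time: 6.15
ee_pos: [0.5692, -0.007, 0.2729]
eef_rot: [-0.001, 0.727, 0.687, -0.001]
ft_force: [0.3, -0.4, -0.6]
opening: 0.518
shift [0.0009 0.0005 0.0679] turn [-0.1833  0.008  -0.0265] t 6.15
```

View pics/s1c.png

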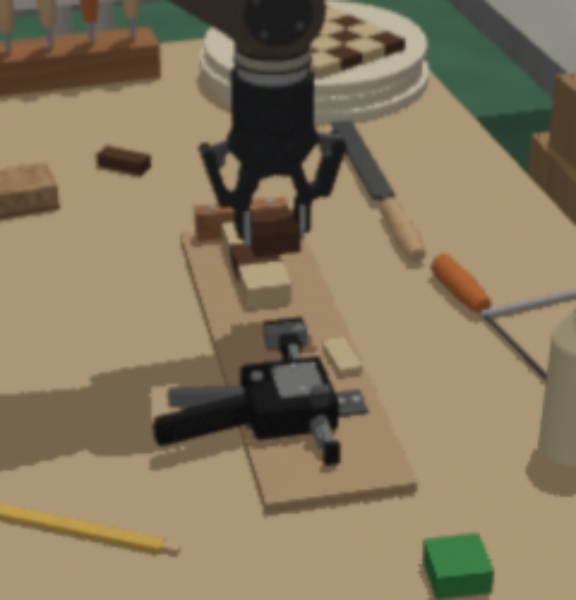

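The square is carried over the slot. Descend to just above the board.

```bash
python3 -m jog '[[[0.0009,0.0005,0.03],[0,0,0],0.035],[[0.0009,0.0005,0.055],[0,0,0],0.035],[[0.0009,0.0005,0.068],[0,0,0],0.035],[[0.0009,0.0005,0.068],[0,0,0],0.035],[[0.0009,0.0005,0.068],[0,0,0],0.035]]'
python3 - <<'E'
from h import *
cap('wrist','w7');plan([.5695,-.0061,.1885],86.75)
E
```

```text
time: 6.7
ee_pos: [0.5705, -0.0064, 0.207]
eef_rot: [0.0, 0.727, 0.686, -0.0]
ft_force: [0.1, -1.2, -0.1]
opening: 0.517
shift [-0.     -0.0014  0.0192] turn [ 0.0886  0.0188 -0.0557] t 6.75
```

View pics/w7.png

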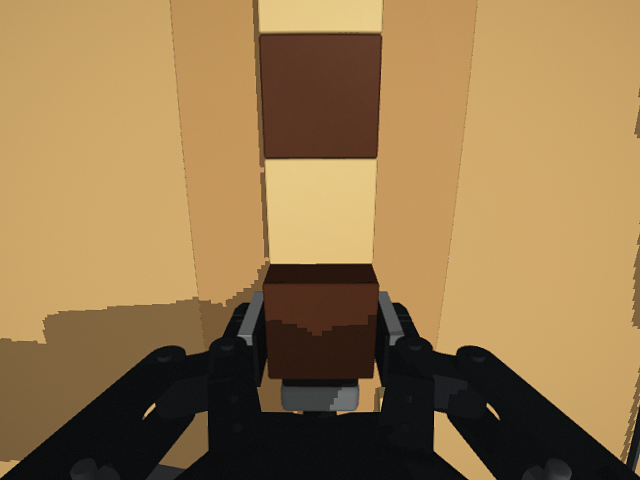

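Run:
```python
from h import *
im,ci=load('w7');s=manip.sense();print(s['ee_pos'])
cv2.imwrite('pics/c7.png',cv2.resize(im[150:390,250:390],None,fx=2.5,fy=2.5,interpolation=cv2.INTER_NEAREST))
for r in (170,200,230,255):
    row=im[r,255:390].astype(int); d=np.abs(np.diff(row.sum(1)));k=np.argsort(d)[-6:]+255;print(r,sorted(k))
for r in (285,300,340,370):
    row=im[r,250:390].astype(int); d=np.abs(np.diff(row.sum(1)));k=np.argsort(d)[-6:]+250;print(r,sorted(k))
```

```text
[ 0.5708 -0.0062  0.2077]
170 [np.int64(263), np.int64(264), np.int64(265), np.int64(375), np.int64(376), np.int64(377)]
200 [np.int64(260), np.int64(265), np.int64(266), np.int64(267), np.int64(373), np.int64(374)]
230 [np.int64(262), np.int64(267), np.int64(268), np.int64(372), np.int64(373), np.int64(374)]
255 [np.int64(263), np.int64(268), np.int64(269), np.int64(371), np.int64(372), np.int64(373)]
285 [np.int64(250), np.int64(251), np.int64(261), np.int64(262), np.int64(378), np.int64(379)]
300 [np.int64(262), np.int64(264), np.int64(314), np.int64(376), np.int64(378), np.int64(388)]
340 [np.int64(250), np.int64(251), np.int64(252), np.int64(265), np.int64(374), np.int64(388)]
370 [np.int64(263), np.int64(267), np.int64(372), np.int64(373), np.int64(377), np.int64(378)]
```

View pics/c7.png

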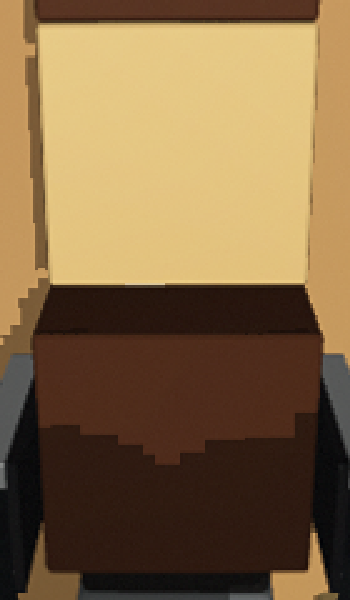

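Run:
```python
from h import *
im,ci=load('w7');tcp=np.array([.5707,-.0063,.2073])
z=tcp[2]-.152
p=np.array([(35,335),(322,335),(309,569),(48,569)])/2.5+[249.5,149.5]
W=onz(ci,p,z);print('sq',W,W.mean(0))
a=lambda v:np.degrees(np.arctan2(v[1],v[0]));print(a(W[1]-W[0]),a(W[2]-W[3]))
L=onz(ci,[(264.5,170),(268.8,255),(376.3,170),(372.3,255)],.036)
l=a(L[0]-L[1]);r=a(L[2]-L[3]);print('strip',l,r)
m=(L[1]+L[3])/2;u=(L[0]-L[1]+L[2]-L[3]);u/=np.linalg.norm(u);n=np.array([u[1],-u[0],0])
print('lateral offset of square along +x', (W.mean(0)-m)@n, 'width',np.linalg.norm(L[1]-L[3]))
print('end of strip from square front', (np.array([.572,.015,0])-W.mean(0))@u-.0225)
```

```text
sq [[ 0.5501  0.0163  0.0553]
 [ 0.594   0.0137  0.0553]
 [ 0.5917 -0.0301  0.0553]
 [ 0.5474 -0.0276  0.0553]] [ 0.5708 -0.0069  0.0553]
-3.3068238943428643 -3.324932812735077
strip 86.8810086950222 86.74227076374369
lateral offset of square along +x 8.215959791631808e-05 width 0.0446030128716787
end of strip from square front -0.0005517665633458027
```

```bash
python3 -m jog '[[[-0.003,0,0.006],[0,0,0],0.035],[[-0.003,0,0.012],[0,0,0],0.035],[[-0.003,0,0.016],[0,0,0],0.035],[[-0.003,0,0.016],[0,0,0],0.035],[[-0.003,0,0.016],[0,0,0],0.035]]'
python3 - <<'E'
from h import *
cap('wrist','w8');s=manip.sense();print(s['ee_pos'],s['ft_force'])
im,_=load('w8')
cv2.imwrite('pics/c8.png',cv2.resize(im[200:400,250:400],None,fx=3,fy=3,interpolation=cv2.INTER_NEAREST))
E
```

```text
time: 7.25
ee_pos: [0.5701, -0.0083, 0.1906]
eef_rot: [-0.0, 0.727, 0.687, -0.0]
ft_force: [-0.0, -0.6, 0.8]
opening: 0.525
[ 0.5702 -0.0083  0.1908] [-0.6291  0.0827  0.2207]
```

View pics/c8.png

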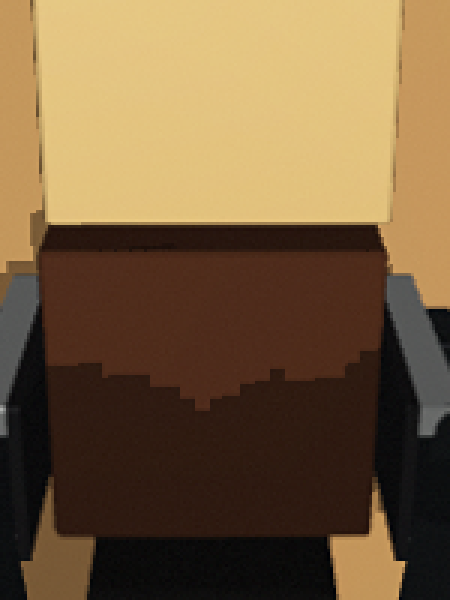

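```bash
python3 -m jog '[[[0,0,0.0015],[0,0,0],0.035],[[0,0,0.002],[0,0,0],0.035],[[0,0,0.002],[0,0,0],0.035],[[0,0,0.002],[0,0,0],0.035]]'
python3 - <<'E'
from h import *
cap('wrist','w9');s=manip.sense();print(s['ee_pos'],s['ft_force'])
im,_=load('w9')
cv2.imwrite('pics/c9.png',cv2.resize(im[200:400,250:400],None,fx=3,fy=3,interpolation=cv2.INTER_NEAREST))
E
```

```text
time: 7.7
ee_pos: [0.5702, -0.0084, 0.1888]
eef_rot: [0.0, 0.727, 0.687, 0.0]
ft_force: [-0.2, -0.2, -0.1]
opening: 0.519
[ 0.5702 -0.0084  0.1888] [-0.4129 -0.1656 -0.713 ]
```

View pics/c9.png

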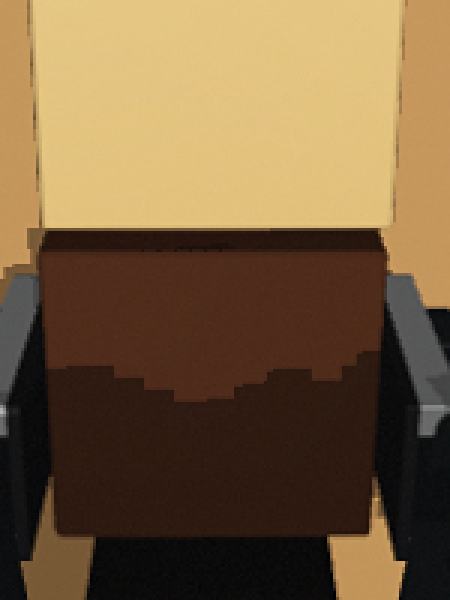

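```bash
python3 -m jog '[[[0,0,0.001],[0,0,0],0.035],[[0,0,0.0015],[0,0,0],0.035],[[0,0,0.0015],[0,0,0],0.035]]'
python3 - <<'E'
from h import *
s=manip.sense();print(s['ee_pos'],s['ft_force'])
E
```

```text
time: 8.05
ee_pos: [0.5704, -0.0084, 0.188]
eef_rot: [0.0, 0.727, 0.687, -0.0]
ft_force: [-2.5, 0.0, 4.6]
opening: 0.518
[ 0.5704 -0.0084  0.188 ] [-2.5028  0.0432  4.6354]
```

Contact is 4.6 N at z=0.188, so the square is seated on the board. Release and rise.

```bash
python3 -m jog '[[[0,0,0],[0,0,0],0.05],[[0,0,0],[0,0,0],0.058],[[0,0,0],[0,0,0],0.065],[[0,0,0],[0,0,0],0.065],[[0,0,-0.02],[0,0,0],0.065],[[0,0,-0.06],[0,0,0],0.065],[[-0.05,0,-0.11],[0,0,0],0.065],[[-0.08,0,-0.14],[0,0,0],0.065],[[-0.08,0,-0.14],[0,0,0],0.065],[[-0.08,0,-0.14],[0,0,0],0.065]]'
python3 - <<'E'
from h import *
cap('wrist','w10');s=manip.sense();print(s['ee_pos'],s['ft_force'])
E
```

```text
time: 9.05
ee_pos: [0.566, -0.0896, 0.3293]
eef_rot: [0.002, 0.728, 0.686, 0.001]
ft_force: [0.8, 0.8, -0.1]
opening: 0.761
[ 0.5654 -0.0884  0.327 ] [-0.6462  0.9452 -0.4984]
```

View pics/w10.png

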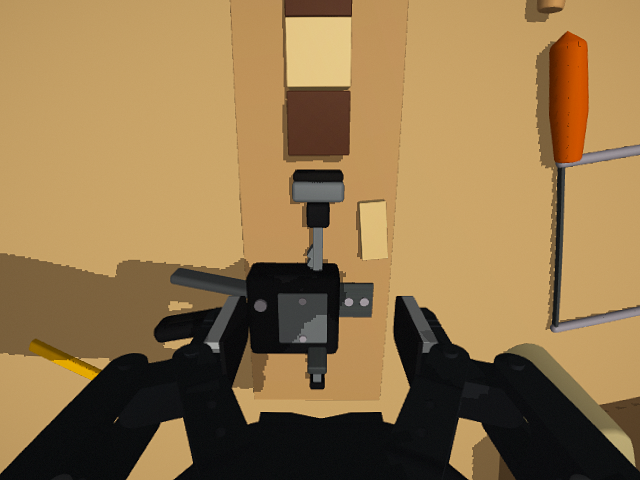

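w10: the square lies at (319,123), in line with the strip and with about a 1 mm gap. The pad is clear at (318,176), and the thin offcut at (372,230) is undisturbed. Now I locate the trigger and grip.

Run:
```python
from h import *
_,c2=load('w2');_,c10=load('w10')
u=np.array([.0651,.9979]);n=np.array([.9979,-.0651])
B=onz(c2,[(282,373.5),(395,373.5)],.012);print(B,'u',B[:,:2]@u, B[:,:2]@n)
B=onz(c10,[(255,401),(375,401)],.012);print(B,'u',B[:,:2]@u)
st=onz(c2,[(315,82),(372,82)],.036)[:,:2]@u;print(st)
im,_=load('w2');cv2.imwrite('pics/c11.png',cv2.resize(im[220:340,180:330],None,fx=5,fy=5,interpolation=cv2.INTER_CUBIC))
```

```text
[[ 0.4917 -0.2756  0.012 ]
 [ 0.6169 -0.2845  0.012 ]] u [-0.243  -0.2437] [0.5086 0.6342]
[[ 0.4885 -0.2773  0.012 ]
 [ 0.6129 -0.2851  0.012 ]] u [-0.2449 -0.2446]
[0.0509 0.051 ]
```

View pics/c11.png

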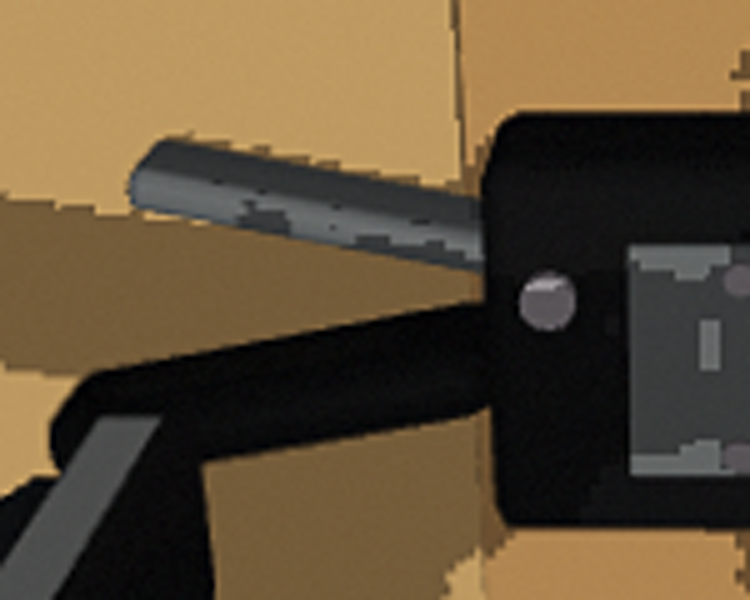

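Run:
```python
from h import *
_,c2=load('w2')
u=np.array([.0651,.9979]);n=np.array([.9979,-.0651])
f=lambda P:np.c_[P[:,:2]@n-.5696,P[:,:2]@u+.014]*1000
C=lambda p:np.array(p)/5+[179.5,219.5]
for z in (.028,.042): print('grip front',z,f(onz(c2,C([(480,305),(250,345),(100,372)]),z)),'back',f(onz(c2,C([(490,410),(205,460)]),z)))
print('blade front bottom/top',f(onz(c2,C([(170,137),(480,195)]),.0345)),f(onz(c2,C([(170,137),(480,195)]),.0145)))
print('blade back top',f(onz(c2,C([(135,205),(480,268)]),.0345)))
print('pivot screw',f(onz(c2,C([(548,300)]),.05)))
# expected
bw=lambda x,y:n*(x+.5696)+u*(y-.014)
for th in (0,.2,.4):
    a=.2-th; d=np.array([-np.cos(a),np.sin(a)]); nn=np.array([np.sin(a),np.cos(a)])
    print(th,'front pt board',np.array([-46,-100])+50*d+4.5*nn)
```

```text
grip front 0.028 [[ -60.8284 -108.2778]
 [-105.5166 -116.7475]
 [-135.4104 -122.6522]] back [[ -59.868  -130.6197]
 [-116.6803 -141.8448]]
grip front 0.042 [[ -58.8505 -101.7966]
 [-101.4717 -109.8746]
 [-129.9827 -115.5061]] back [[ -57.9347 -123.1051]
 [-112.119  -133.8109]]
blade front bottom/top [[-114.6881  -72.1093]
 [ -58.9658  -83.3627]] [[-121.2128  -79.1288]
 [ -61.7274  -91.1421]]
blade back top [[-122.4835  -85.3011]
 [ -59.5854  -97.7912]]
pivot screw [[-45.704  -97.1345]]
0 front pt board [-94.1093 -85.6562]
0.2 front pt board [-96.  -95.5]
0.4 front pt board [ -95.8973 -105.5232]
```

Run:
```python
from h import *
plan([.4626,-.1540,.28],6.0)
```

```text
shift [-0.0715 -0.0988  0.0469] turn [-0.0196 -0.0299 80.6641] t 9.1
```

```bash
python3 -m jog '[[[-0.01,-0.01,0.005],[0,0,8.5],0.075],[[-0.02,-0.02,0.01],[0,0,17],0.075],[[-0.03,-0.03,0.015],[0,0,25.5],0.075],[[-0.04,-0.045,0.02],[0,0,34],0.075],[[-0.05,-0.06,0.03],[0,0,42.5],0.075],[[-0.06,-0.075,0.04],[0,0,51],0.075],[[-0.0715,-0.0988,0.047],[0,0,59.5],0.075],[[-0.0715,-0.0988,0.047],[0,0,68],0.075],[[-0.0715,-0.0988,0.047],[0,0,76.5],0.075],[[-0.0715,-0.0988,0.047],[0,0,80.7],0.075]]';python3 -m jog '[[[0,0,0],[0,0,0],0.075],[[0,0,0],[0,0,0],0.075]]'
python3 - <<'E'
from h import *
cap('wrist','w12');cap('side','s2');plan([.4626,-.1540,.187],6.0);print(manip.sense()['joint_positions'])
E
```

```text
time: 10.1
ee_pos: [0.4619, -0.1524, 0.2771]
eef_rot: [-0.002, 0.999, 0.051, -0.002]
ft_force: [0.0, -0.0, 0.6]
opening: 0.877
time: 10.3
ee_pos: [0.4625, -0.1529, 0.2783]
eef_rot: [-0.001, 0.999, 0.054, -0.002]
ft_force: [-0.7, 0.1, 0.5]
opening: 0.873
shift [-0.      0.0008  0.0922] turn [-0.0747  0.0899  0.1548] t 10.4
[-0.5285  0.0169  2.1278  0.0001  0.9989  0.9348]
```

View pics/w12.png

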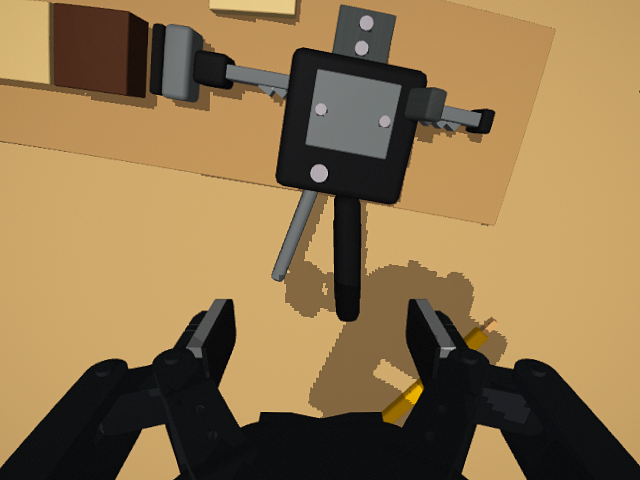

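w12: handle at (346,255), trigger blade at (293,235), and the jaw and square are both in view at top left. The pencil tip is at (490,322). I'll check that the fingers clear it.

Run:
```python
from h import *
_,c=load('w12');tcp=np.array([.4626,-.1532,.279])
s=manip.sense();q=s['eef_rot'];R=Ro.from_quat([q[1],q[2],q[3],q[0]])
f=lambda px,z:(R.inv().apply(onz(c,px,z)-s['ee_pos'])*1000)[:,:2]
print('tool coords mm; pencil',f([(493,322),(385,415),(430,385)],.008))
print('handle L/R edge near end',f([(336,300),(359,300),(334,200),(361,200)],.028))
print('blade L bottom-top',f([(272,276),(303,195)],.0345),f([(272,276),(303,195)],.0145),'R',f([(286,280),(317,195)],.0345))
```

```text
tool coords mm; pencil [[ -69.095   137.7977]
 [-163.3997   57.0419]
 [-130.6259   93.4575]]
handle L/R edge near end [[-38.1183  10.654 ]
 [-38.1093  26.8621]
 [ 33.3391   8.2587]
 [ 33.3922  25.5389]]
blade L bottom-top [[-16.8686 -32.658 ]
 [ 37.7979 -11.1934]] [[-25.8595 -35.6841]
 [ 33.9302 -12.2078]] R [[-19.7559 -23.3878]
 [ 37.8104  -2.541 ]]
```

```bash
python3 -m jog '[[[0,-0.002,0.03],[0,0,0],0.078],[[0,-0.002,0.06],[0,0,0],0.078],[[0,-0.002,0.08],[0,0,0],0.078],[[0,-0.002,0.09],[0,0,0],0.078],[[0,-0.002,0.09],[0,0,0],0.078],[[0,-0.002,0.09],[0,0,0],0.078]]'
python3 - <<'E'
from h import *
cap('wrist','w13');s=manip.sense();print(s['ee_pos'],s['ft_force'])
E
```

```text
time: 11.0
ee_pos: [0.4631, -0.1522, 0.1908]
eef_rot: [0.0, 0.999, 0.053, 0.0]
ft_force: [-0.3, -0.2, 0.4]
opening: 0.911
[ 0.4633 -0.1524  0.1914] [ 0.1505 -0.0487 -0.3188]
```

View pics/w13.png

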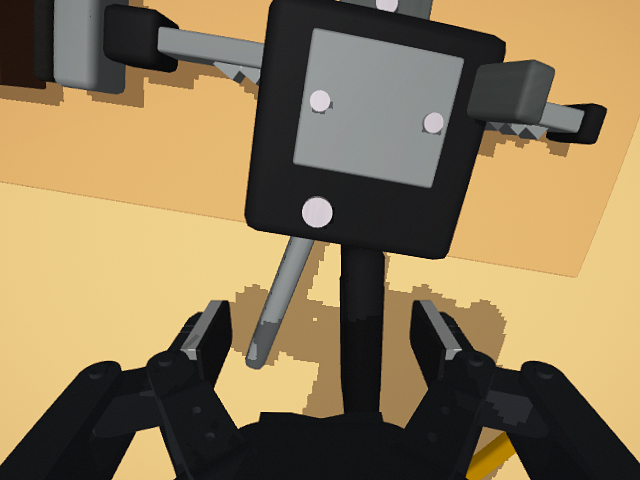

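```bash
python3 -m jog '[[[0,0,0.003],[0,0,0],0.07],[[0,0,0.005],[0,0,0],0.062],[[0,0,0.005],[0,0,0],0.056],[[0,0,0.005],[0,0,0],0.056],[[0,0,0.005],[0,0,0],0.056]]' 20
python3 - <<'E'
from h import *
cap('wrist','w14');s=manip.sense();print(s['ee_pos'],s['ft_force'],s['opening']*.0854)
E
```

```text
time: 11.55
ee_pos: [0.4627, -0.152, 0.1854]
eef_rot: [0.0, 0.999, 0.053, 0.0]
ft_force: [-0.0, 0.0, 0.7]
opening: 0.659
[ 0.4627 -0.152   0.1854] [0.6788 1.0032 1.107 ] 0.05577728949782067
```

View pics/w14.png

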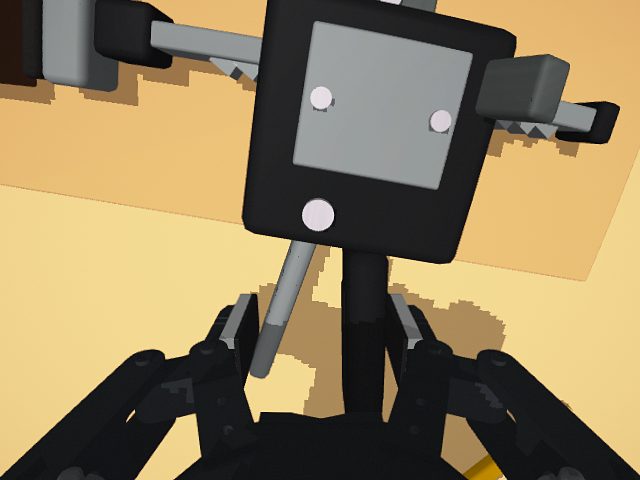

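w14: fingers straddle blade and grip, both nearly touching. First part of the stroke, keeping the handle-side finger still.

```bash
python3 -m jog '[[[0,0.001,0],[0,0,0],0.053],[[0,0.0025,0],[0,0,0],0.050],[[0,0.004,0],[0,0,0],0.047],[[0,0.004,0],[0,0,0],0.047]]'
python3 - <<'E'
from h import *
s=manip.sense();print(s['ee_pos'],s['ft_force'],s['opening']*.0854)
cap('wrist','w15')
E
```

```text
time: 12.0
ee_pos: [0.4629, -0.1562, 0.185]
eef_rot: [-0.0, 0.999, 0.053, -0.0]
ft_force: [-1.0, 0.9, -0.6]
opening: 0.554
[ 0.4629 -0.1562  0.185 ] [-0.9567  0.8675 -0.5835] 0.04732691324971115
```

View pics/w15.png

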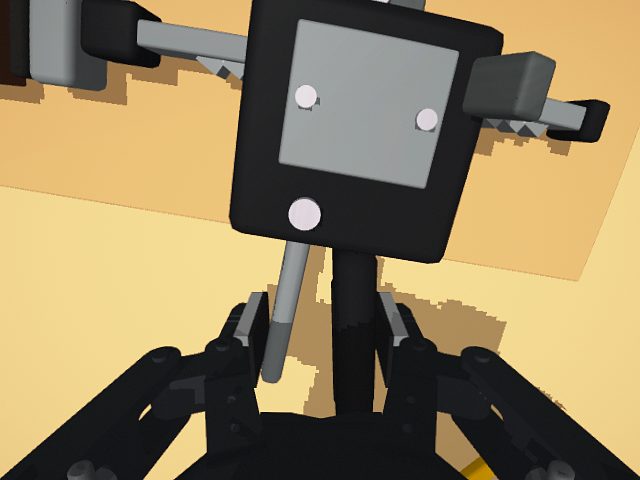

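```bash
python3 -m jog '[[[0,0.002,0],[0,0,0],0.043],[[0,0.004,0],[0,0,0],0.039],[[0,0.006,0],[0,0,0],0.035],[[0,0.0075,0],[0,0,0],0.032],[[0,0.0075,0],[0,0,0],0.032]]'
python3 - <<'E'
from h import *
s=manip.sense();print(s['ee_pos'],s['ft_force'],s['opening']*.0854)
cap('wrist','w16')
E
```

```text
time: 12.55
ee_pos: [0.4636, -0.1633, 0.1851]
eef_rot: [-0.001, 0.999, 0.053, -0.001]
ft_force: [-1.3, 4.5, 2.8]
opening: 0.38
[ 0.4636 -0.1633  0.1851] [-1.2993  4.4513  2.8225] 0.03247612860682916
```

View pics/w16.png

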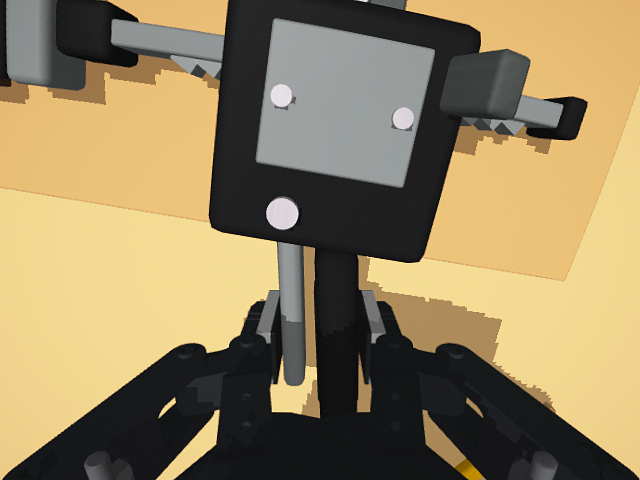

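```bash
python3 -m jog '[[[0,0.0005,0],[0,0,0],0.029],[[0,0.0005,0],[0,0,0],0.028],[[0,0.0005,0],[0,0,0],0.028]]'
python3 - <<'E'
from h import *
s=manip.sense();print(s['ee_pos'],s['ft_force'],s['opening']*.0854)
cap('wrist','w17')
for n in ('w14','w17'):
    im,_=load(n)
a=np.hstack([load('w14')[0][0:400,0:400],load('w17')[0][0:400,0:400]]);cv2.imwrite('pics/c17.png',a)
E
```

```text
time: 12.9
ee_pos: [0.4637, -0.1634, 0.1852]
eef_rot: [-0.001, 0.999, 0.053, -0.001]
ft_force: [-4.1, 5.4, 4.7]
opening: 0.341
[ 0.4637 -0.1634  0.1852] [-4.0929  5.4469  4.6979] 0.0290932140243222
```

View pics/c17.png

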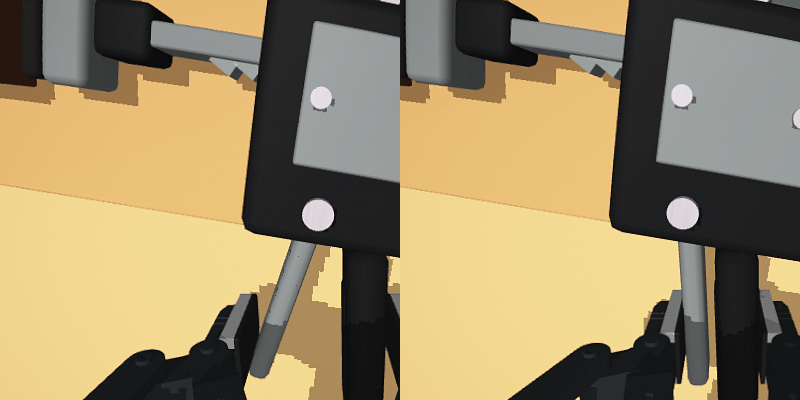

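Run:
```python
from h import *
cap('scene','sc2');cap('side','s3')
a,_=load('scene0');b,_=load('sc2')
f=lambda i:cv2.resize(i[215:325,220:420],None,fx=4,fy=4,interpolation=cv2.INTER_CUBIC)[:300] if 0 else cv2.resize(i[225:300,230:420],None,fx=4,fy=4,interpolation=cv2.INTER_CUBIC)
cv2.imwrite('pics/c18.png',np.vstack([f(a),f(b)]))
a,_=load('s2');b,_=load('s3')
f=lambda i:cv2.resize(i[220:330,250:380],None,fx=3,fy=3,interpolation=cv2.INTER_CUBIC)
cv2.imwrite('pics/c19.png',np.hstack([f(a),f(b)]))
```

```text
(no output)
```

View pics/c18.png

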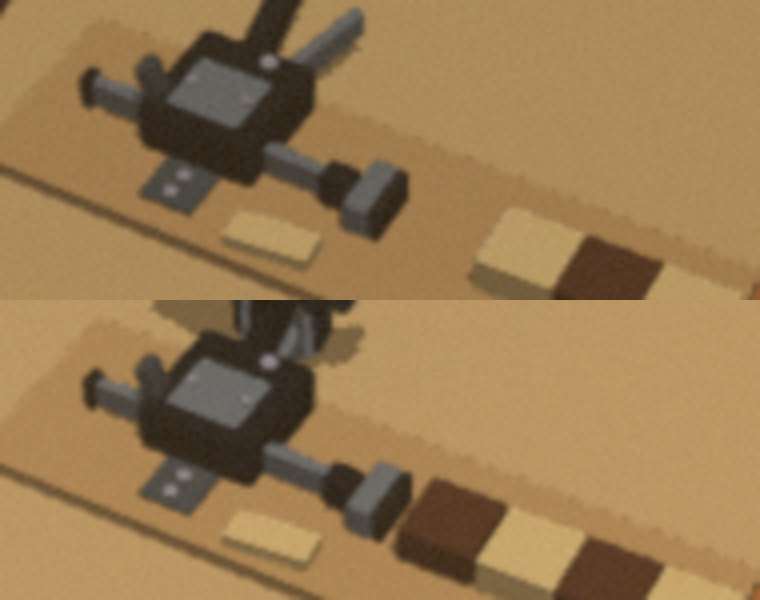

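View pics/c19.png

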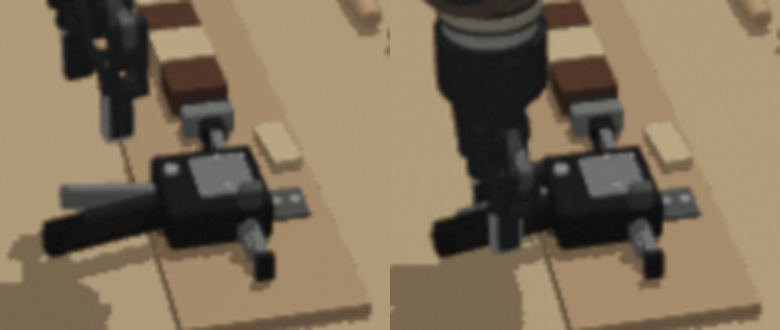

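The jaw advanced about 2 mm to its first tooth, the board is unmoved (clamp pixels identical), and the square still sits against the strip. Release and take the second stroke.

```bash
python3 -m jog '[[[0,-0.003,0],[0,0,0],0.034],[[0,-0.006,0],[0,0,0],0.041],[[0,-0.009,0],[0,0,0],0.048],[[0,-0.012,0],[0,0,0],0.055],[[0,-0.012,0],[0,0,0],0.060],[[0,-0.012,0],[0,0,0],0.060]]'
python3 - <<'E'
from h import *
s=manip.sense();print(s['ee_pos'],s['ft_force'],s['opening']*.0854)
E
python3 -m jog '[[[0,0.001,0],[0,0,0],0.053],[[0,0.0025,0],[0,0,0],0.049],[[0,0.004,0],[0,0,0],0.045],[[0,0.0055,0],[0,0,0],0.041],[[0,0.0075,0],[0,0,0],0.037],[[0,0.009,0],[0,0,0],0.033],[[0,0.0105,0],[0,0,0],0.029],[[0,0.0105,0],[0,0,0],0.027],[[0,0.0105,0],[0,0,0],0.027]]'
python3 - <<'E'
from h import *
s=manip.sense();print(s['ee_pos'],s['ft_force'],s['opening']*.0854)
cap('wrist','w20');cap('scene','sc3')
a,_=load('sc2');b,_=load('sc3')
f=lambda i:cv2.resize(i[225:300,230:420],None,fx=4,fy=4,interpolation=cv2.INTER_CUBIC)
cv2.imwrite('pics/c20.png',np.vstack([f(a),f(b)]))
E
```

```text
time: 13.65
ee_pos: [0.4628, -0.1521, 0.1853]
eef_rot: [0.0, 0.999, 0.053, 0.0]
ft_force: [-0.2, 0.9, -0.0]
opening: 0.704
[ 0.4628 -0.1521  0.1853] [-0.2227  0.9154 -0.0375] 0.06014736383353765
time: 14.55
ee_pos: [0.4638, -0.1628, 0.1857]
eef_rot: [0.0, 0.999, 0.054, -0.001]
ft_force: [-3.5, 1.3, 6.4]
opening: 0.346
[ 0.4638 -0.1628  0.1857] [-3.4633  1.3054  6.4391] 0.029531899777189733
```

View pics/c20.png

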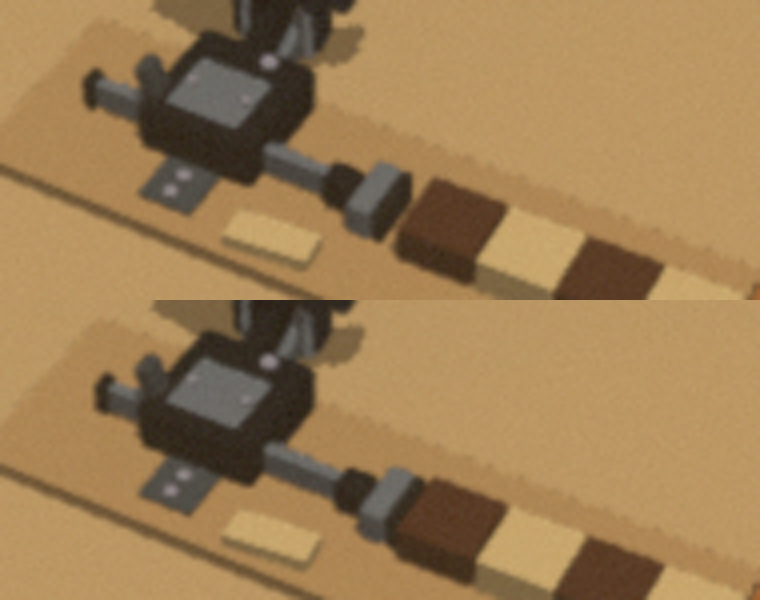

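View pics/w20.png

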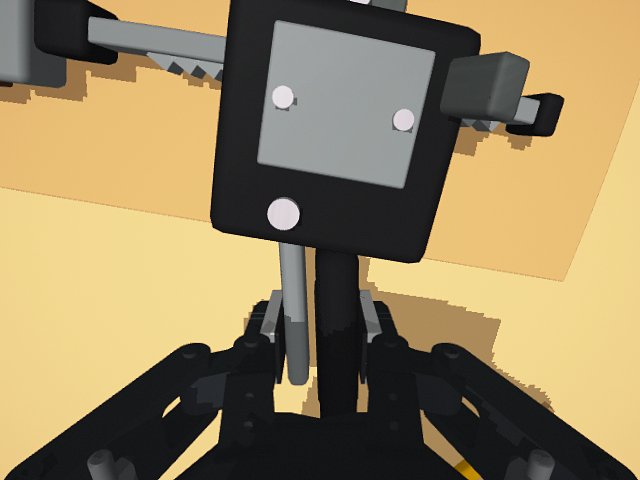

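Second stroke: the tail knob moved from x≈93 to x≈104 in the crop, about 8 mm. Roughly 10 mm remains to closed-up work, so a third full stroke is safe.

```bash
python3 -m jog '[[[0,-0.003,0],[0,0,0],0.034],[[0,-0.006,0],[0,0,0],0.041],[[0,-0.009,0],[0,0,0],0.048],[[0,-0.0105,0],[0,0,0],0.055],[[0,-0.0105,0],[0,0,0],0.060],[[0,-0.0105,0],[0,0,0],0.060]]'
python3 - <<'E'
from h import *
cap('scene','sc3b')
E
python3 -m jog '[[[0,0.001,0],[0,0,0],0.053],[[0,0.0025,0],[0,0,0],0.049],[[0,0.004,0],[0,0,0],0.045],[[0,0.0055,0],[0,0,0],0.041],[[0,0.0075,0],[0,0,0],0.037],[[0,0.009,0],[0,0,0],0.033],[[0,0.0105,0],[0,0,0],0.030],[[0,0.0105,0],[0,0,0],0.030]]'
python3 - <<'E'
from h import *
s=manip.sense();print(s['ee_pos'],s['ft_force'],s['opening']*.0854)
cap('wrist','w21');cap('scene','sc4')
a,_=load('sc3b');b,_=load('sc4')
f=lambda i:cv2.resize(i[225:325,230:440],None,fx=3,fy=3,interpolation=cv2.INTER_CUBIC)
cv2.imwrite('pics/c21.png',np.vstack([f(a),f(b)]))
E
```

```text
time: 15.25
ee_pos: [0.4626, -0.1518, 0.1851]
eef_rot: [-0.0, 0.999, 0.053, -0.0]
ft_force: [-0.3, -0.9, -0.0]
opening: 0.705
time: 16.1
ee_pos: [0.4638, -0.1628, 0.1854]
eef_rot: [-0.0, 0.999, 0.053, -0.0]
ft_force: [-4.6, 0.2, 5.5]
opening: 0.355
[ 0.4638 -0.1628  0.1854] [-4.6255  0.2177  5.451 ] 0.030337216637064207
```

View pics/c21.png

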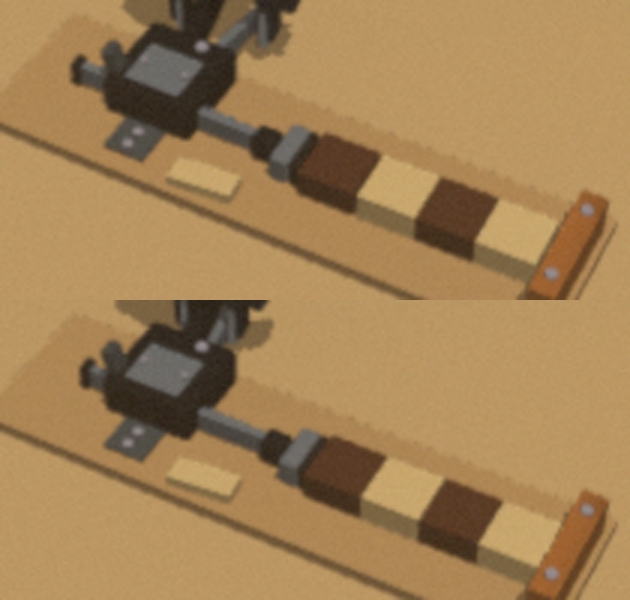

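View pics/w21.png

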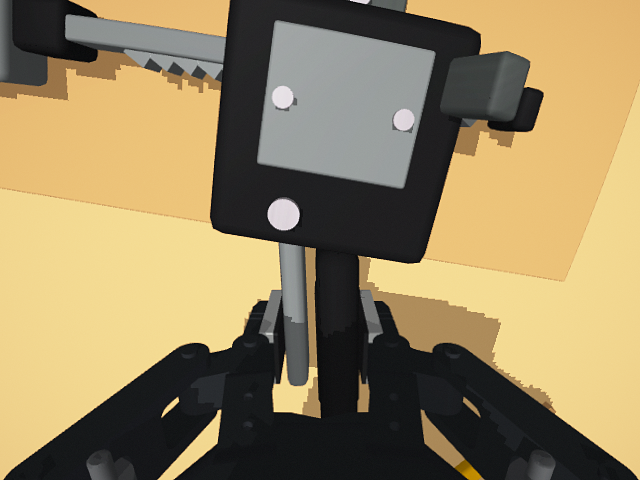

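The third stroke brought the jaw onto the square, and the strip has moved near the stop. Now the final stroke: pull only partly, then measure the trigger angle.

```bash
python3 -m jog '[[[0,-0.003,0],[0,0,0],0.034],[[0,-0.006,0],[0,0,0],0.041],[[0,-0.009,0],[0,0,0],0.048],[[0,-0.0105,0],[0,0,0],0.055],[[0,-0.0105,0],[0,0,0],0.060],[[0,-0.0105,0],[0,0,0],0.060]]'
python3 - <<'E'
from h import *
cap('wrist','w22');cap('scene','sc5')
E
python3 -m jog '[[[0,0.001,0],[0,0,0],0.053],[[0,0.002,0],[0,0,0],0.049],[[0,0.003,0],[0,0,0],0.045],[[0,0.0045,0],[0,0,0],0.042],[[0,0.005,0],[0,0,0],0.041],[[0,0.005,0],[0,0,0],0.041],[[0,0.005,0],[0,0,0],0.041]]'
python3 - <<'E'
from h import *
s=manip.sense();print(s['ee_pos'],s['ft_force'],s['opening']*.0854)
cap('wrist','w23');cap('scene','sc6')
a,_=load('sc5');b,_=load('sc6')
f=lambda i:cv2.resize(i[225:325,230:440],None,fx=3,fy=3,interpolation=cv2.INTER_CUBIC)
cv2.imwrite('pics/c23.png',np.vstack([f(a),f(b)]))
g=lambda n:cv2.resize(load(n)[0][180:400,200:400],None,fx=2,fy=2)
cv2.imwrite('pics/c24.png',np.hstack([g('w21'),g('w23')]))
E
```

```text
time: 16.8
ee_pos: [0.4626, -0.1517, 0.1851]
eef_rot: [-0.0, 0.999, 0.053, -0.0]
ft_force: [1.0, -0.2, 0.5]
opening: 0.701
time: 17.6
ee_pos: [0.4631, -0.1573, 0.1857]
eef_rot: [-0.0, 0.999, 0.053, -0.001]
ft_force: [-2.7, 1.1, 6.4]
opening: 0.482
[ 0.4631 -0.1573  0.1857] [-2.686   1.0724  6.4441] 0.041152875854800625
```

View pics/c23.png

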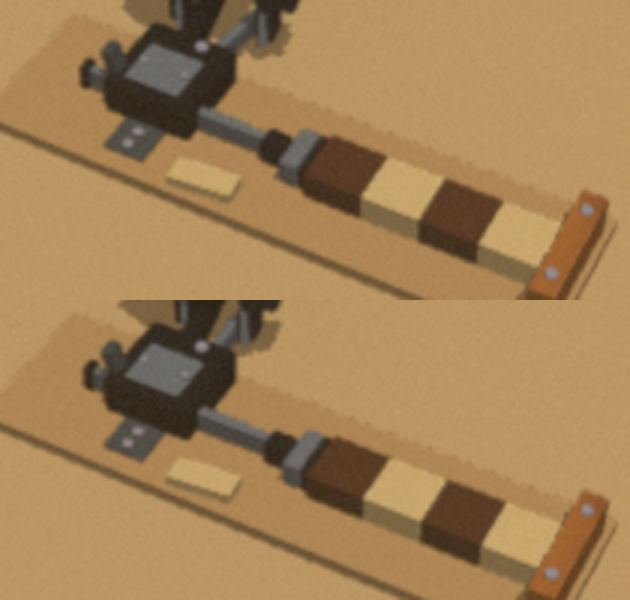

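View pics/c24.png

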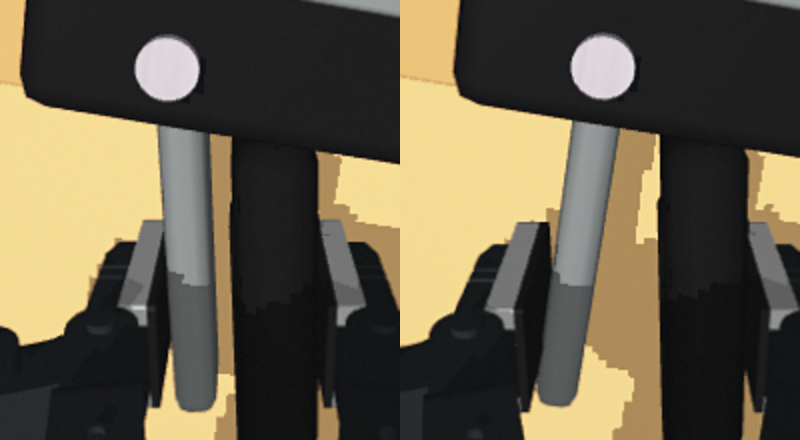

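Run:
```python
from h import *
def lines(n):
    im,c=load(n); hsv=cv2.cvtColor(im,cv2.COLOR_BGR2HSV)
    g=im.astype(int); m=((g.max(2)-g.min(2)<22)&(g.mean(2)>60)&(g.mean(2)<190)).astype(np.uint8)
    L=[];R=[]
    for r in range(255,350,3):
        xs=np.where(m[r,230:345])[0]+230
        # runs
        if len(xs)==0: continue
        runs=np.split(xs,np.where(np.diff(xs)>1)[0]+1); runs=[k for k in runs if 14<len(k)<32]
        if not runs: continue
        k=max(runs,key=lambda k:k[-1]); L.append((k[0]-.5,r));R.append((k[-1]+.5,r))
    out=[]
    for E in (L,R):
        E=np.array(E,np.float32)
        if len(E)<5: return None
        vx,vy,x0,y0=cv2.fitLine(E,cv2.DIST_HUBER,0,.01,.01).ravel()
        P=onz(c,[(x0+vx/vy*(260-y0),260),(x0+vx/vy*(340-y0),340)],.0345)[:,:2]
        d=P[0]-P[1]; a=np.degrees(np.arctan2(d[1],d[0]))+3.73; out.append(np.radians(a))
    return np.array(out),len(L)
for n in ('w14','w15','w16','w17','w20','w21','w22','w23'): print(n,lines(n))
```

```text
w14 (array([-0.1505, -0.1717]), 32)
w15 (array([-0.0402, -0.0457]), 32)
w16 (array([0.1808, 0.1765]), 30)
w17 (array([0.2035, 0.1953]), 29)
w20 (array([0.201 , 0.1983]), 29)
w21 (array([0.1929, 0.1972]), 30)
w22 (array([-0.1082, -0.1132]), 32)
w23 (array([0.0164, 0.0084]), 32)
```

Measured trigger angles (about 0.40 for full pulls) show it now at about 0.21 rad. Pull a little further, to about 0.27.

```bash
python3 -m jog '[[[0,0.0005,0],[0,0,0],0.040],[[0,0.001,0],[0,0,0],0.039],[[0,0.0015,0],[0,0,0],0.038],[[0,0.0015,0],[0,0,0],0.038],[[0,0.0015,0],[0,0,0],0.038]]'
cat > th.py <<'E'
from h import *
def lines(n):
    im,c=load(n)
    g=im.astype(int); m=((g.max(2)-g.min(2)<22)&(g.mean(2)>60)&(g.mean(2)<190)).astype(np.uint8)
    L=[];R=[]
    for r in range(255,350,3):
        xs=np.where(m[r,230:345])[0]+230
        if len(xs)==0: continue
        runs=[k for k in np.split(xs,np.where(np.diff(xs)>1)[0]+1) if 14<len(k)<32]
        if not runs: continue
        k=max(runs,key=lambda k:k[-1]); L.append((k[0]-.5,r));R.append((k[-1]+.5,r))
    out=[]
    for E in (L,R):
        vx,vy,x0,y0=cv2.fitLine(np.array(E,np.float32),cv2.DIST_HUBER,0,.01,.01).ravel()
        P=onz(c,[(x0+vx/vy*(260-y0),260),(x0+vx/vy*(340-y0),340)],.0345)[:,:2]
        d=P[0]-P[1]; out.append(np.arctan2(d[1],d[0])+.0651+.2)
    return np.array(out)
E
python3 - <<'E'
from th import *
s=manip.sense();print(s['ee_pos'],s['ft_force'],s['opening']*.0854)
cap('wrist','w24');cap('side','s6');cap('scene','sc7');print(lines('w24'))
a,_=load('s6');b,_=load('sc7')
cv2.imwrite('pics/c26.png',cv2.resize(b[225:335,230:440],None,fx=3.8,fy=3.8,interpolation=cv2.INTER_CUBIC))
cv2.imwrite('pics/c27.png',cv2.resize(a[195:335,260:380],None,fx=4.2,fy=4.2,interpolation=cv2.INTER_CUBIC))
E
```

```text
time: 18.2
ee_pos: [0.4633, -0.1587, 0.1859]
eef_rot: [-0.0, 0.999, 0.053, -0.001]
ft_force: [-5.0, 1.3, 7.8]
opening: 0.447
[ 0.4633 -0.1587  0.1859] [-4.9807  1.3495  7.7754] 0.038150026730867356
[0.2561 0.2531]
```

View pics/c26.png

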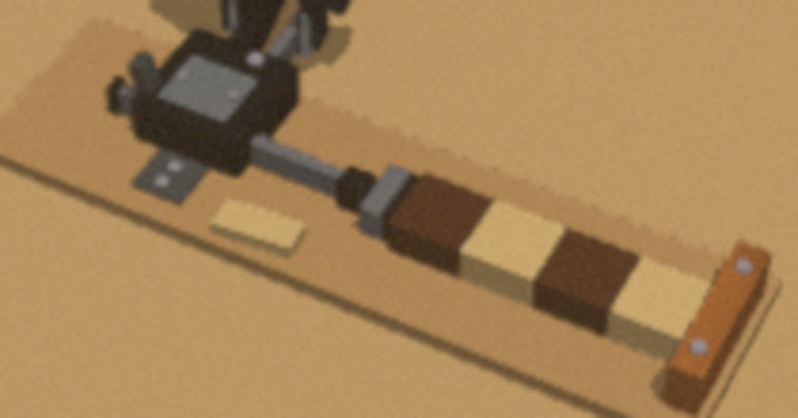

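View pics/c27.png

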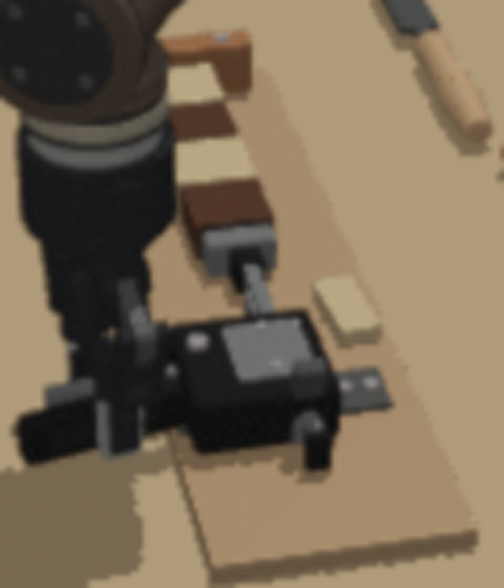

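Run:
```python
from h import *
def edge(n):  # light/dark edge positions along strip axis, projected line at top surface
    im,c=load(n); g=cv2.cvtColor(im,cv2.COLOR_BGR2GRAY).astype(np.float32); out=[]
    u=np.array([.0651,.9979]);nn=np.array([.9979,-.0651])
    ys=np.arange(-.06,.20,.0002); prof=0
    for lat in np.arange(-.012,.013,.002):
        P=np.array([np.r_[nn*(lat+.5696)+u*(y-.014),.036] for y in ys]); q=proj(c,P).astype(np.float32)
        prof=prof+cv2.remap(g,q[:,:1],q[:,1:],cv2.INTER_CUBIC).ravel()
    prof=cv2.GaussianBlur(prof[:,None],(1,15),3).ravel() if 0 else np.convolve(prof,np.ones(9)/9,'same')
    d=np.gradient(prof)
    for lo,hi,s in ((.01,.045,0),(.055,.09,1),(.10,.135,-1),(.145,.18,1)):
        k=(ys>lo)&(ys<hi); v=np.abs(d) if s==0 else s*d; w=np.clip(v[k],0,None)
        i=np.argmax(w);a,b=max(i-12,0),i+13; out.append((ys[k][a:b]*w[a:b]).sum()/w[a:b].sum())
    return np.array(out)*1000
for n in ('sc2','sc3','sc3b','sc4','sc5','sc6','sc7'): print(n,edge(n))
```

```text
sc2 [ 14.3546  65.5561 110.6777 155.7864]
sc3 [ 11.1508  65.5617 110.6794 155.7649]
sc3b [ 11.1561  65.6611 110.7909 155.7739]
sc4 [ 17.0175  68.9559 113.8819 158.9563]
sc5 [ 16.8612  68.8008 113.8736 158.9873]
sc6 [ 19.4078  71.0534 115.899  161.0682]
sc7 [ 19.7623  71.0173 115.9095 161.0441]
```

The strip edges did not move between 0.21 and 0.255 rad (71.05 then 71.02 mm). So the work is closed against the stop and the extra pull went into the pad. I'll hold briefly to confirm it is steady.

```bash
python3 -m jog '[[[0,0,0],[0,0,0],0.038],[[0,0,0],[0,0,0],0.038],[[0,0,0],[0,0,0],0.038],[[0,0,0],[0,0,0],0.038],[[0,0,0],[0,0,0],0.038],[[0,0,0],[0,0,0],0.038]]'
python3 - <<'E'
from th import *
s=manip.sense();print(s['ee_pos'],s['ft_force'],s['opening']*.0854)
cap('wrist','w25');cap('scene','sc8');print(lines('w25'))
E
```

```text
time: 18.95
ee_pos: [0.4633, -0.1587, 0.1859]
eef_rot: [-0.0, 0.999, 0.053, -0.001]
ft_force: [-3.9, 0.5, 7.4]
opening: 0.449
[ 0.4633 -0.1587  0.1859] [-3.9244  0.4695  7.4389] 0.03831372887560775
[0.2554 0.2531]
```

View pics/sc8.png

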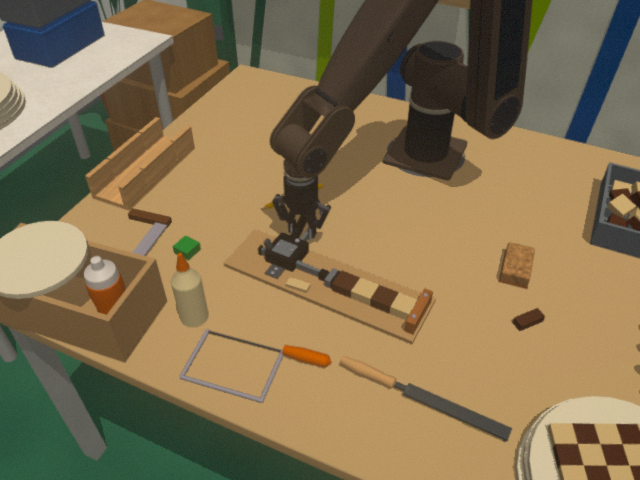

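View pics/w25.png

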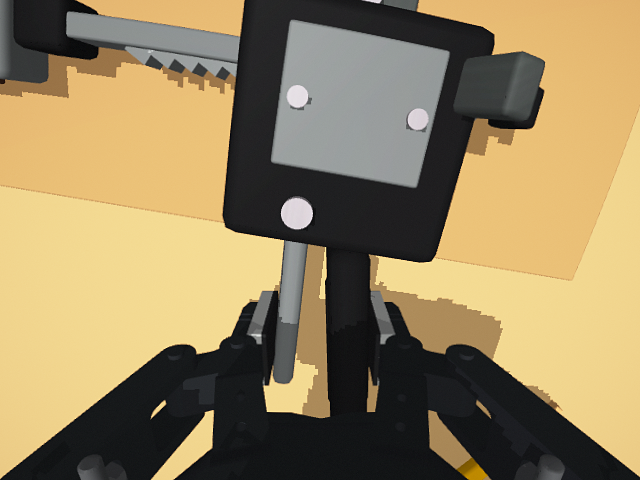

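The hold is steady: trigger at 0.254 rad, bystanders where they started, and the work in line between the pad at (328,278) and the stop at (419,308). Handing in.

```bash
python3 -c "
from station import manip
print(manip.sign_off())"
```

```text
the job is handed in; nothing more can be done
None
```

I set the dark square flat on the board at the open end of the strip. I then pumped the trigger three full strokes and made a partial fourth, and handed in at about 19 s with the trigger still pulled.

**Last checks:**
- **Trigger:** it held at 0.254–0.256 rad over 0.75 s. By your figures that is about 11–12 N at the jaw, about 1.7 mm of pad squeeze. I worked the force out from the trigger angle; I had no direct reading of it.
- **Closed up:** the strip moved 5.5 mm in all and then stayed put (71.05 then 71.02 mm) as the trigger went from 0.21 to 0.255 rad, so it is against the end stop.
- **In line:** before I lowered the square, its sideways offset from the strip measured about 0.1 mm and its turn about 0.1–0.2°. After release I checked the line-up only by eye in the pictures.
- **Bystanders and board:** they looked unmoved in the last scene picture; the arm partly hides the pencil there.

**Disagreements and leftovers:**
- My two measurements of how the square sat in the gripper differed by about 3 mm along the strip. I placed it 3 mm further back for safety, and the clamp closed the gap.
- Before the last stroke the trigger read 0.09 rad instead of 0. The jaw still moved on the next pull, so it had caught the next tooth.
- The arm ended with a steady 7–8 N upward and 4–5 N sideways force at the wrist, well inside the limits.

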